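# Hook in the tin tray and fill it with a row of tins

### The arm

A 6-joint arm with a two-finger parallel gripper is mounted at the origin on a cart in front of the work surface, level with it; the furniture and walls round the work are solid. World frame = base frame: x ahead of the robot, y to its left, z up, the work surface at z = 0. Lengths are in m, angles in rad, forces in N, time in s.
With the tool pointing down it reaches from about 0.35 to 0.85 m from the base axis. Payload 8.1 kg.
Tool frame: the origin (TCP) lies on the centre line of the jaws, within the pads' length; the fingertips stand 11 mm ahead of it and the grasp point (between the pads) lies 8 mm behind it (tip_reach is the z of the fingertips in the tool frame, in m); z points along the fingers, y is the direction in which the jaws open and shut (so a half turn about z gives the same grasp; the last joint's range is limited). The gripper opens to 93 mm and grips with 3 to 60 N. Pads are 15 mm wide; open, the fingers measure 128 mm over their backs; the gripper's body (75 mm by 188 mm) begins 65 mm behind the grasp point.
Start: joints at [1.046, 0.13, 1.488, -0, 1.523, -0.085], TCP at [0.255, 0.543, 0.23] pointing down, gripper open.
Joint ranges: [-2.96, 2.96], [-0.89, 2.26], [0.02, 2.5], [-1.34, 4.48], [0, 2.73], [-2.66, 2.66]. Speed limits (rad/s): [2.39, 2.39, 2.79, 3.14, 3.14, 3.14].

### API

Orientations are given as a rotation vector (axis times angle).
In Python, from plant import read_state, read_camera, camera_params, close_job, silhouettes, tip_of, tip_reach gives the robot as it stands.
- The arm moves only by the shell command python3 -m creep 'ROWS' [FORCE]. ROWS is JSON, a list of rows, each a list of 5 numbers: the shift along the tool's x, y, z in m, then the turn about the tool's z in rad, then the closure in counts, from 0 (fully open) to 255 (shut). In form: [[dx, dy, dz, twist, gripper], ...]. A call has 1 to 12 rows; each row shifts and turns the commanded pose from where the row before left it, along the tool's axes as they then stand; what a row does not reach is not made up. A row lasts 1/12 s, in which the tool goes at most 41.7 mm and 7.16 degrees, less where a joint would pass 70% of its speed; a pose out of reach is approached as far as the arm can. A call is refused whole if a number of a shift passes 0.0417 or a number of a turn 0.125, either way. A call with a gripper value outside its range is refused whole. The fingers move at their own pace and stop on an object; FORCE is the grip in N (left out, the last holds). Time passes only in rows, so rows that do not move let the fingers close. It gives the time, the measured TCP pose, the force and the opening at its end, in the units of the state.
- read_state(): the state, without advancing time (a new reading comes with each control period).
- read_camera(name): name is "scene" or "top" or "wrist"; returns the picture (400x640x3 uint8, red, green, blue); there is no depth.
- camera_params(name): a dict with "fov_y" (degrees; the focal length in pixels is half the picture's height over the tangent of half this angle, whatever the lens; pixels are square), "cx", "cy" (the principal point, pixels), "position" and "rotation" of the camera in the world. Camera axes: x right, y down, z forward; pixel columns grow to the right and rows downward; lengths in m; the calibration is good to about 2 mm. A picture is of the moment at which its call begins: read the wrist's pose just before it. camera_params takes no time and is no camera call; for the wrist camera it gives the pose at the moment of the call.
- close_job(): hands the job in, once; it reports no verdict.
Trained networks look in the newest picture that a camera, given by its name, has taken for a name from the list of things; names that differ only in an ending like _2 or _b are one class to them, and where a whole thing is asked for, a point or a joint stands for the part that bears it (a point fixed in the world has none). Each returns a list of dicts, best first, with "confidence" (0 to 1); they miss things now and then, are a little off and sometimes report something else, mostly with a low value. They report only what shows in the picture. A call takes as long as a camera call. They do not tell look-alikes from the thing itself.
- silhouettes(camera, query): "region" (400x640 bool, what is visible of it) and "pixel" ([column, row] in pixels, amid what is visible of it).
- tip_of(camera, query): "pixel" ([column, row] in pixels: a listed point, or the origin of a listed thing).
The state is a dict: "t": time; "q": joint angles; "dq": joint speeds; "joint_torque": joint torques, N m; "tool_pos": TCP position; "orientation": TCP orientation; "force": force on the tool from outside, world axes, zero at the start; "wrist_torque": the same for the moment, N m; "opening": finger opening in m.
Only numpy, scipy, OpenCV 4.12 (cv2) and the standard library are available. Lean on these libraries where they do the work, as an engineer would, in place of code of your own. Each camera call takes 0.05 s, during which the arm holds its last target.

### The job

Take the pull hook from the chopping board, catch the far wooden tray by its near rim with it and drag the tray towards you until its middle is no more than about 62 cm in front of the robot's base; only the hook may move the tray, do not touch the tray with the gripper or the arm. Stand the hook back upright on the board, then set every one of the narrow food tins (two to four of them) upright into the tray in one row, close side by side with gaps of less than 2 cm. Leave the wide low tin, the small glass and everything else where they are.

Things in the scene. Friction and masses are not known exactly. Their poses are not given: they have to be found in the camera images.
- tin_tray: shallow open wooden tray, 90 (x) x 290 (y) x 28 mm high, walls and floor 5 mm thick, loose, 0.4 kg, slides at 1 to 3 N; starts empty at the back, long side across the view. Origin: centre of its underside; x along its short side, away from the robot, y along its length.
- pull_hook: pull hook, 0.16 kg, stands by itself. Origin on its standing plane below the grip's middle; x towards the prongs, z up; mm: wooden grip x -50..50, 22 wide, z 38..66. Steel shaft (8 thick) at z 52 forks at x 125 into two prongs (8 thick) going down at x 170, y +-25, from z 54 to 0. Wire foot 68 wide under the grip at x -40, to z 0. Otherwise nothing below z 38.
- board: white chopping board, 300 (its y) x 220 (its x) x 11 mm thick, fixed to the worktop at the left; origin: centre of its underside. The hook stands on it at the start with its prongs pointing away from the robot.
- tin_a: food tin (teal label), 58 mm across, 72 mm tall, standing upright on the right of the worktop (may be absent); origin: centre of its underside, z up
- tin_b: food tin (white and green label), 58 mm across, 72 mm tall, standing upright on the right of the worktop (may be absent); origin: centre of its underside, z up
- tin_c: food tin (teal label), 58 mm across, 72 mm tall, standing upright on the right of the worktop (may be absent); origin: centre of its underside, z up
- tin_d: food tin (white and green label), 58 mm across, 72 mm tall, standing upright on the right of the worktop (may be absent); origin: centre of its underside, z up
- wide_tin: bystander: low wide food tin with a red and dark label, 75 mm across, 58 mm tall, on the right; leave it alone. Origin: centre of its underside
- small_glass: bystander: small clear glass standing upside down, 47 mm across, 62 mm tall, on the right between the tins and the back; leave it alone. Origin: centre of its underside
Mind the look-alikes: they are no part of the job. What is shaped like the tin_c but orange or purple is not meant.

How it is judged:
On the way, in this order (a step that is already met when the one before it is completed fails the run):
1. the hook is dragging the tray: it bears on the tray, which has moved at least 5 cm (contact force between pull_hook and tin_tray above 0.3 N and distance of tin_tray from where it was at the start of the episode above 0.05 m), for 0.05 s.
2. the tray stands within reach, its middle at x below 0.67 m (world x of tin_tray below 0.67 m and linear speed of tin_tray below 0.02 m/s), for 0.2 s.
3. the hook stands upright on the board again, let go (x of pull_hook in the frame of board between -0.1 and 0.1 m and y of pull_hook in the frame of board between -0.14 and 0.14 m and angle between pull_hook's own z axis and vertical below 0.12 rad and height (world z) of pull_hook below 0.03 m and linear speed of pull_hook below 0.02 m/s and contact force between the fingers and pull_hook below 0.05 N), for 0.2 s.
At the end, for the whole second after the job is handed in: Tray flat, middle at x < 0.67 m. Hook at rest, upright (0.12 rad) on the board, origin within 100 mm (board x), 140 mm (board y) of its middle. Each tin present upright (0.1 rad) on the tray floor, within 20 mm of its long middle line and 83 mm (centres) of a neighbour; one row (all of step 2 and angle between tin_tray's own z axis and vertical below 0.05 rad and height (world z) of tin_tray below 0.01 m and x of pull_hook in the frame of board between -0.1 and 0.1 m and y of pull_hook in the frame of board between -0.14 and 0.14 m and angle between pull_hook's own z axis and vertical below 0.12 rad and height (world z) of pull_hook below 0.03 m and linear speed of each of pull_hook, tin_a, tin_b, tin_c, tin_d below 0.02 m/s and x of tin_a in the frame of tin_tray between -0.02 and 0.02 m and y of tin_a in the frame of tin_tray between -0.12 and 0.12 m and z of each of tin_a, tin_b, tin_c, tin_d in the frame of tin_tray below 0.015 m and angle between each of tin_a, tin_b, tin_c, tin_d's own z axis and vertical below 0.1 rad and (horizontal distance between tin_a and tin_b below 0.083 m or horizontal distance between tin_a and tin_c below 0.083 m or horizontal distance between tin_a and tin_d below 0.083 m) and horizontal distance between tin_a and tin_b below 0.237 m and horizontal distance between each of tin_a, tin_b and tin_c below 0.237 m and horizontal distance between each of tin_a, tin_b, tin_c and tin_d below 0.237 m and x of tin_b in the frame of tin_tray between -0.02 and 0.02 m and y of tin_b in the frame of tin_tray between -0.12 and 0.12 m and (horizontal distance between tin_b and tin_a below 0.083 m or horizontal distance between tin_b and tin_c below 0.083 m or horizontal distance between tin_b and tin_d below 0.083 m) and x of tin_c in the frame of tin_tray between -0.02 and 0.02 m and y of tin_c in the frame of tin_tray between -0.12 and 0.12 m and (horizontal distance between tin_c and tin_a below 0.083 m or horizontal distance between tin_c and tin_b below 0.083 m or horizontal distance between tin_c and tin_d below 0.083 m) and x of tin_d in the frame of tin_tray between -0.02 and 0.02 m and y of tin_d in the frame of tin_tray between -0.12 and 0.12 m and (horizontal distance between tin_d and tin_a below 0.083 m or horizontal distance between tin_d and tin_b below 0.083 m or horizontal distance between tin_d and tin_c below 0.083 m)); the robot touches nothing.
It fails at once if the gripper or arm touches the tray (over 2 N) (contact force between any of the fingers, the arm and tin_tray above 2 N).
It fails at once if the tray is lifted or tipped (height (world z) of tin_tray above 0.04 m or angle between tin_tray's own z axis and vertical above 0.4 rad).
It fails at once if the wide tin or small glass is moved over 3 cm (distance of any of wide_tin, small_glass from where it was at the start of the episode above 0.03 m).
Of tin_a, tin_b, tin_c, tin_d only 2 to 4 are there at a start; the rules pass over those that are not, and their reading is None.
At some moment in a run one of tin_a, tin_b, tin_c, tin_d, tin_tray may be knocked a few centimetres aside while the robot is not near it.
Once in a run the grip may slacken for a moment while it holds something.
It also fails if it takes over 210 s, if anything falls off the work surface, if the arm or the gripper's body presses on something with over 40 N, if the wrist force passes 120 N, or if a joint passes its speed limit or range.

## Working session

There is one attempt and no reset: what is moved stays moved. The work goes in short steps, Python scripts to look and compute and a shell command to move; the robot and the scene stay as the last step left them, time stands still between calls to the robot, and variables do not carry over. Pictures are saved under pics/ and viewed, and the job is handed in when it is done.

```bash
ls; mkdir -p pics; python3 - <<'E'
from plant import *
import cv2
s=read_state();print(s)
for n in ["scene","top","wrist"]:
    p=camera_params(n);print(n,p)
    im=read_camera(n);cv2.imwrite(f"pics/{n}0.png",im[:,:,::-1])
E
```

```text
pics
{'t': 0.0, 'q': array([ 1.04559668e+00,  1.31137400e-01,  1.48924031e+00, -4.18811023e-05,
        1.52299724e+00, -8.53845135e-02]), 'dq': array([ 1.61674219e-05, -1.39620843e-03, -1.79393832e-03,  1.30021391e-03,
        4.47668579e-04, -3.43691070e-05]), 'joint_torque': array([-4.47526509e-04, -5.59806633e+01, -4.91783917e+01,  7.70458952e-02,
        3.45498975e-02, -1.87943865e-04]), 'tool_pos': array([0.2551805 , 0.54244247, 0.22862302]), 'orientation': array([-6.85193654e-01, -3.06545132e+00,  2.68948545e-03]), 'force': array([-0.60754677, -0.14283277,  0.50290185]), 'wrist_torque': array([-0.06838031,  0.05293606,  0.00241308]), 'opening': 0.09319173982480436}
scene {'fov_y': 48.296948972715256, 'cx': 312.59561300266444, 'cy': 200.57833937091084, 'position': array([ 0.1636951 , -0.82693118,  0.86993653]), 'rotation': array([-2.26778498,  0.51278686, -0.25028773])}
top {'fov_y': 43.61455354175391, 'cx': 321.14718244721905, 'cy': 210.1320705026505, 'position': array([ 0.46231165, -0.04902254,  1.44401981]), 'rotation': array([-2.19448664,  2.16864434, -0.08292548])}
wrist {'fov_y': 60.190223202067955, 'cx': 320.1576049480567, 'cy': 203.93562329376613, 'position': array([0.19489669, 0.57139425, 0.3833969 ]), 'rotation': array([2.47164848, 1.56697756, 0.1916035 ])}
```

View pics/scene0.png

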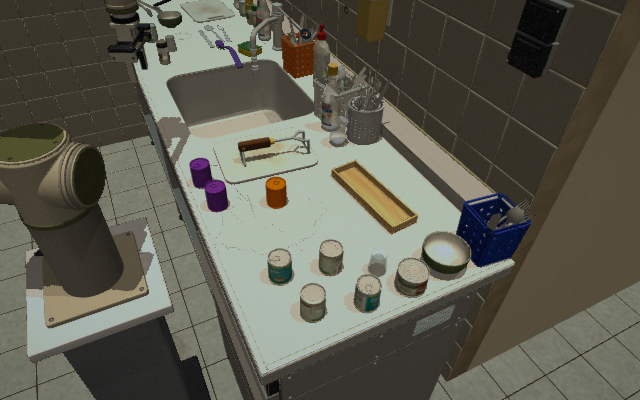

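View pics/top0.png

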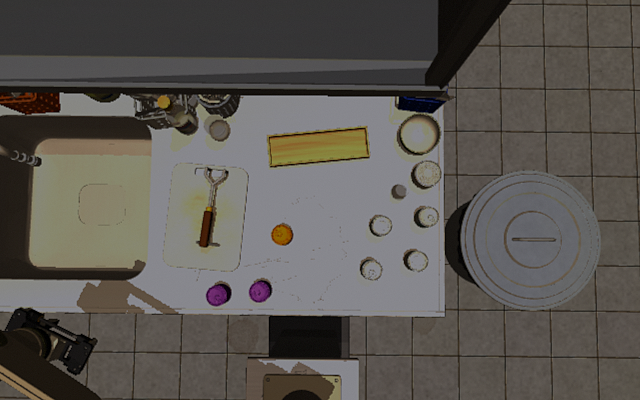

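View pics/wrist0.png

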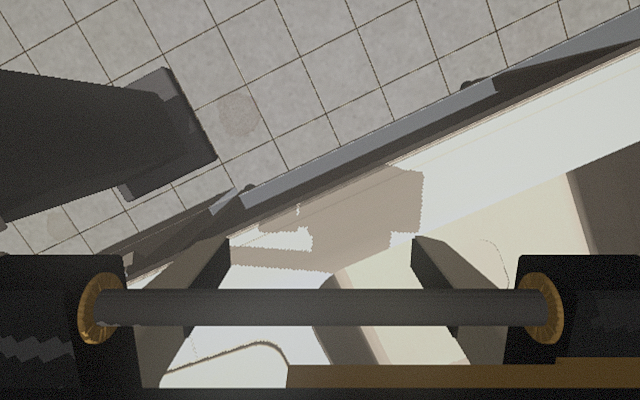

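The scene view shows four candidate narrow tins at (280,266), (330,257), (313,302) and (368,293). The wide tin is at (412,277), the glass at (377,263), the tray at (373,195) and the hook at (270,145). The orange tin at (276,192) and the purple ones at (200,172) and (217,195) are look-alikes.

```bash
cat > h.py <<'E'
import numpy as np,cv2
from plant import *
from scipy.spatial.transform import Rotation as R
from scipy.optimize import least_squares
def K(p):
    f=200/np.tan(np.radians(p['fov_y']/2)); return f
def ray(p,px):
    f=K(p); d=np.array([(px[0]-p['cx'])/f,(px[1]-p['cy'])/f,1.]); d=R.from_rotvec(p['rotation']).apply(d)
    return np.array(p['position']),d/np.linalg.norm(d)
def onz(p,px,z):
    o,d=ray(p,px); return o+d*(z-o[2])/d[2]
def proj(p,X):
    f=K(p); c=R.from_rotvec(p['rotation']).inv().apply(np.atleast_2d(X)-p['position'])
    return np.c_[c[:,0]/c[:,2]*f+p['cx'],c[:,1]/c[:,2]*f+p['cy']]
def tri(rs):
    A=0;b=0
    for o,d in rs:
        M=np.eye(3)-np.outer(d,d);A=A+M;b=b+M@o
    X=np.linalg.solve(A,b)
    return X,[np.linalg.norm((np.eye(3)-np.outer(d,d))@(X-o)) for o,d in rs]
E
python3 - <<'E'
from h import *
for n in ["scene","top"]:
    im=read_camera(n); p=camera_params(n)
    for q in ["tin_tray","pull_hook","board","tin_a","tin_b","wide_tin","small_glass"]:
        for r in tip_of(n,q):
            if r['confidence']>.2: print(n,q,np.round(r['pixel'],1),round(r['confidence'],2),np.round(onz(p,r['pixel'],0.011 if q=='pull_hook' else 0)[:2],3))
im=read_camera("scene")
cv2.imwrite("pics/c1.png",cv2.resize(im[170:330,170:470,::-1],(800,427),interpolation=cv2.INTER_CUBIC))
im=read_camera("top")
cv2.imwrite("pics/c2.png",cv2.resize(np.clip(im[120:300,150:450,::-1].astype(float)*1.0,0,255).astype('uint8'),(800,480),interpolation=cv2.INTER_CUBIC))
print(read_state()['t'])
E
```

```text
scene tin_tray [369.8 196. ] 0.7 [ 0.755 -0.031]
scene pull_hook [255.3 156.7] 0.56 [0.513 0.273]
scene board [262.7 157.2] 0.83 [0.538 0.275]
scene tin_a [215.6 207.3] 0.92 [0.332 0.111]
scene tin_a [277.2 199.7] 0.92 [0.502 0.067]
scene tin_a [280.1 276.6] 0.87 [ 0.402 -0.192]
scene tin_a [362.3 304. ] 0.75 [ 0.543 -0.345]
scene tin_a [310.7 311.6] 0.64 [ 0.426 -0.313]
scene tin_a [329.3 267.2] 0.63 [ 0.524 -0.217]
scene tin_a [410.9 284.6] 0.57 [ 0.678 -0.348]
scene tin_a [264.2 155.4] 0.54 [0.546 0.282]
scene tin_b [215.6 207.3] 0.92 [0.332 0.111]
scene tin_b [277.2 199.7] 0.92 [0.502 0.067]
scene tin_b [280.1 276.6] 0.87 [ 0.402 -0.192]
scene tin_b [362.3 304. ] 0.75 [ 0.543 -0.345]
scene tin_b [310.7 311.6] 0.64 [ 0.426 -0.313]
scene tin_b [329.3 267.2] 0.63 [ 0.524 -0.217]
scene tin_b [410.9 284.6] 0.57 [ 0.678 -0.348]
scene tin_b [264.2 155.4] 0.54 [0.546 0.282]
scene wide_tin [408.3 287.2] 0.66 [ 0.667 -0.351]
scene small_glass [375.2 267.1] 0.9 [ 0.628 -0.265]
scene small_glass [409.3 286.8] 0.7 [ 0.67  -0.351]
top tin_tray [315.4 146.4] 0.67 [ 0.761 -0.028]
top pull_hook [
[... 186 characters left out ...]
 0.78 [ 0.529 -0.221]
top tin_a [220.  295.7] 0.72 [0.325 0.24 ]
top tin_a [283.7 236.3] 0.65 [0.497 0.06 ]
top tin_a [412.2 260.1] 0.64 [ 0.433 -0.31 ]
top tin_a [397.1 192.2] 0.64 [ 0.629 -0.267]
top tin_a [368.7 269.5] 0.58 [ 0.404 -0.185]
top tin_b [261.5 289.1] 0.91 [0.345 0.121]
top tin_b [423.2 218. ] 0.88 [ 0.554 -0.342]
top tin_b [381.2 226.3] 0.78 [ 0.529 -0.221]
top tin_b [220.  295.7] 0.72 [0.325 0.24 ]
top tin_b [283.7 236.3] 0.65 [0.497 0.06 ]
top tin_b [412.2 260.1] 0.64 [ 0.433 -0.31 ]
top tin_b [397.1 192.2] 0.64 [ 0.629 -0.267]
top tin_b [368.7 269.5] 0.58 [ 0.404 -0.185]
top wide_tin [425.9 178.2] 0.66 [ 0.671 -0.351]
top small_glass [399.9 189.4] 0.57 [ 0.637 -0.275]
1.05
```

View pics/c1.png

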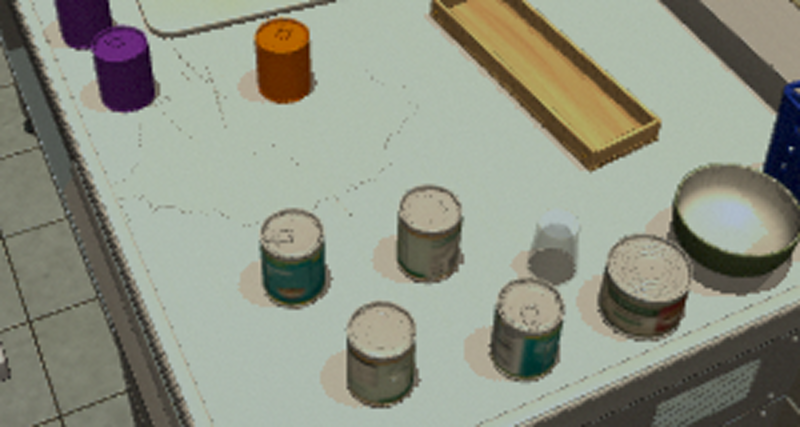

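View pics/c2.png

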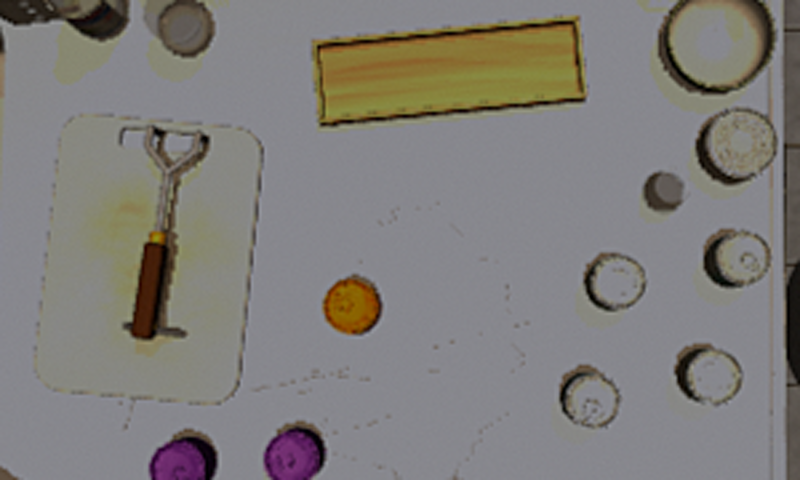

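Four narrow tins fit the description: two teal, at (280,266) and (368,293), and two white/green, at (330,257) and (313,302). The wide tin at (412,277) is wider and red, and the orange and purple ones are the wrong colour. Next I'll refine the poses from silhouettes in both views.

```bash
cat >> h.py <<'E'
def hullmask(p,X):
    m=np.zeros((400,640),np.uint8); cv2.fillConvexPoly(m,cv2.convexHull(np.round(proj(p,X)*16).astype(np.int32)),1,shift=4); return m
def cyl(x,y,z0=0,r=.029,h=.072):
    a=np.linspace(0,2*np.pi,40); return np.r_[np.c_[x+r*np.cos(a),y+r*np.sin(a),0*a+z0],np.c_[x+r*np.cos(a),y+r*np.sin(a),0*a+z0+h]]
def cen(m):
    m=cv2.moments(m.astype(np.uint8),True); return np.array([m['m10'],m['m01']])/m['m00']
def fitcyl(views,x,y,z0=0,r=.029,h=.072):
    # views: list of (params, region); match centroid of the projected hull
    tg=[(p,cen(g)) for p,g in views]
    f=lambda v:np.concatenate([cv2.convexHull(proj(p,cyl(v[0],v[1],z0,r,h)).astype(np.float32)).reshape(-1,2).mean(0)*0+polyc(p,cyl(v[0],v[1],z0,r,h))-c for p,c in tg])
    s=least_squares(f,[x,y]); return s.x,s.fun
def polyc(p,X):
    h=cv2.convexHull(proj(p,X).astype(np.float32)); m=cv2.moments(h); return np.array([m['m10'],m['m01']])/m['m00']
E
cat > m1.py <<'E'
from h import *
T={'T1':(.403,-.188),'T2':(.527,-.219),'T3':(.43,-.311),'T4':(.549,-.343)}
cams={}
for n in ["scene","top"]:
    im=read_camera(n);cams[n]=(camera_params(n),im,silhouettes(n,"tin_a"),silhouettes(n,"tin_tray"),silhouettes(n,"pull_hook"))
for k,(x,y) in T.items():
    v=[]
    for n,(p,im,s,_,_) in cams.items():
        m=hullmask(p,cyl(x,y)); b=max(s,key=lambda r:(r['region']&(m>0)).sum()/(r['region']|(m>0)).sum())
        iou=(b['region']&(m>0)).sum()/(b['region']|(m>0)).sum()
        if iou>.5:
            v.append((p,b['region'])); print(k,n,round(iou,2),np.round(fitcyl([v[-1]],x,y)[0],4))
    if v: print(k,[np.round(a,4) for a in fitcyl(v,x,y)])
for n,(p,im,s,t,hk) in cams.items():
    g=t[0]['region'].astype(np.uint8); rr=cv2.minAreaRect(cv2.findNonZero(g)); print(n,'tray',t[0]['confidence'],np.round(rr[0],1))
    if n=='top':
        c=np.array([onz(p,q,.028) for q in cv2.boxPoints(rr)]); print(np.round(c,4),'mid',c.mean(0))
    o=im[:,:,::-1].copy()
    for a in t[:1]+hk[:1]:
        cs,_=cv2.findContours(a['region'].astype(np.uint8),0,2); cv2.drawContours(o,cs,-1,(0,0,255),1)
    cv2.imwrite(f"pics/m_{n}.png",cv2.resize(o[90:310,150:450] if n=='top' else o[110:240,200:440],(800,int(800*(220/300 if n=='top' else 130/240))),interpolation=cv2.INTER_CUBIC))
E
python3 m1.py
```

```text
T1 scene 0.92 [ 0.4025 -0.1896]
T1 top 0.83 [ 0.405  -0.1884]
T1 [array([ 0.4036, -0.1889]), array([ 0.324 , -0.351 ,  0.1788,  0.5144])]
T2 scene 0.87 [ 0.5256 -0.2155]
T2 top 0.82 [ 0.5268 -0.2145]
T2 [array([ 0.5264, -0.2149]), array([ 0.1505, -0.2804,  0.1159,  0.156 ])]
T3 scene 0.87 [ 0.4285 -0.3146]
T3 top 0.9 [ 0.4315 -0.3127]
T3 [array([ 0.4299, -0.3136]), array([ 0.3797, -0.5677,  0.3476,  0.5622])]
T4 scene 0.85 [ 0.5519 -0.345 ]
T4 top 0.71 [ 0.5561 -0.3437]
T4 [array([ 0.5536, -0.3444]), array([ 0.5216, -0.4685,  0.2747,  0.8694])]
scene tray 0.66 [372.7 195.9]
top tray 0.91 [318.4 146.5]
[[ 0.7861  0.1129  0.028 ]
 [ 0.8182 -0.1762  0.028 ]
 [ 0.7233 -0.1858  0.028 ]
 [ 0.6915  0.1018  0.028 ]] mid [ 0.75474527 -0.03684101  0.028     ]
```

View pics/m_top.png

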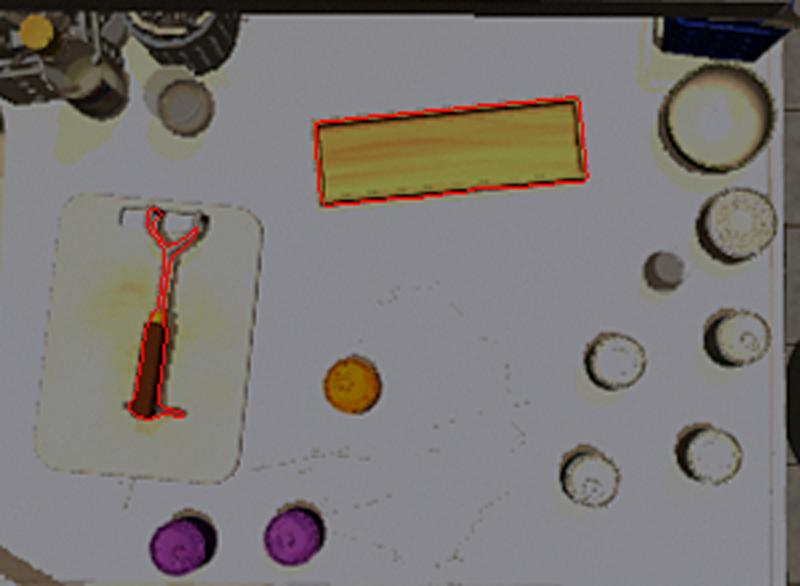

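View pics/m_scene.png

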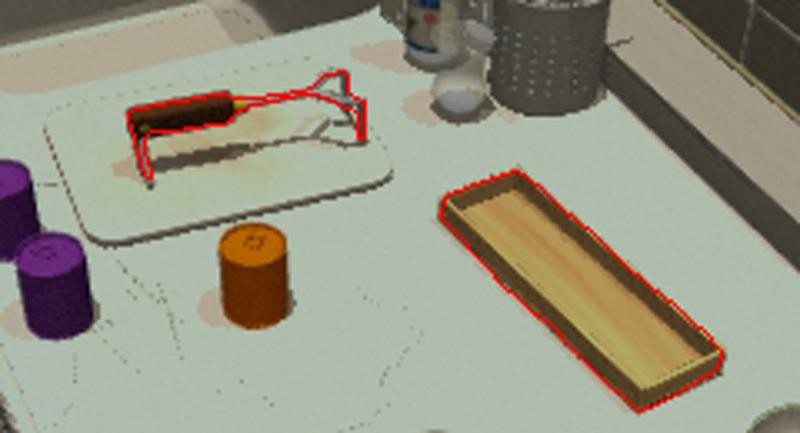

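```bash
python3 - <<'E'
from h import *
pt,ps=camera_params('top'),camera_params('scene')
for nm,a,b in [('front',(208.5,210),(270.5,141.0)),('rear',(204,244.5),(239.5,146.5))]:
    print(nm,tri([ray(pt,a),ray(ps,b)]))
    print(onz(pt,a,.07),onz(ps,b,.063))
for q in [(207.4,168),(227.6,170.6)]: print(onz(pt,q,.063))
print(onz(ps,(308.6,152),.011),onz(ps,(305.5,139),.065),onz(ps,(301,131.5),.065))
s=read_state();print(s['t'],R.from_rotvec(s['orientation']).as_matrix())
# model fit: hook
H={'gf':[50,0,66],'gr':[-50,0,66],'pl':[170,25,54],'pr':[170,-25,54],}
E
```

```text
front (array([0.56528294, 0.26594969, 0.06077844]), [np.float64(0.0005076682559256206), np.float64(0.0005076682559254897)])
[0.56506829 0.26367181 0.07      ] [0.56370878 0.26313352 0.063     ]
rear (array([0.46829412, 0.27570149, 0.06212926]), [np.float64(0.00188397071704502), np.float64(0.0018839707170450499)])
[0.47003607 0.27324247 0.07      ] [0.46622827 0.27526855 0.063     ]
[0.68303828 0.27176709 0.063     ]
[0.67638426 0.21522189 0.063     ]
[0.67836278 0.22516508 0.011     ] [0.66679461 0.22509135 0.065     ] [0.67156959 0.26909533 0.065     ]
1.45 [[-9.04822910e-01  4.25788094e-01 -6.13969207e-06]
 [ 4.25788095e-01  9.04822910e-01 -1.10018000e-05]
 [ 8.70898584e-07 -1.25688885e-05 -1.00000000e+00]]
```

```bash
cat >> h.py <<'E'
def togo(x,y,z,ang=None):
    """tool-axis shift to target TCP; ang = world angle of tool y wanted (turn to be made FIRST)"""
    s=read_state(); M=R.from_rotvec(s['orientation']).as_matrix(); cur=np.arctan2(M[1,1],M[0,1])
    tw=0
    if ang is not None:
        dw=(ang-cur+np.pi)%(2*np.pi)-np.pi; tw=-dw; M=R.from_euler('z',dw).as_matrix()@M
    d=M.T@(np.array([x,y,z])-s['tool_pos'])
    print('t',round(s['t'],2),'pos',np.round(s['tool_pos'],4),'ang',round(cur,4),'tilt',np.round(M[2],3),'| twist',round(tw,4),'shift',np.round(d,4),'norm',round(np.linalg.norm(d),3),'F',np.round(s['force'],1),'op',round(s['opening'],4))
E
python3 -m creep '[[0,0,0,-0.1,0],[0,0,0,-0.1,0],[0,0,0,-0.11,0],[-0.03,-0.024,0,0,0],[-0.03,-0.024,0,0,0],[-0.03,-0.024,0,0,0],[-0.03,-0.024,0,0,0],[-0.03,-0.024,0,0,0],[-0.03,-0.024,0,0,0],[-0.03,-0.024,0,0,0],[-0.03,-0.024,0,0,0]]'; python3 - <<'E'
from h import *
togo(.517,.27,.2,1.44)
E
```

```text
t: 2.37
tool_pos: [0.4696, 0.3199, 0.2299]
orientation: [0.203, 3.135, 0.0]
force: [1.2, 1.5, -0.0]
opening: 0.0929
t 2.37 pos [0.4696 0.3199 0.2299] ang 1.4411 tilt [-0.  0. -1.] | twist 0.0011 shift [-0.0535 -0.0433  0.0299] norm 0.075 F [ 1.2  1.5 -0. ] op 0.0929
```

```bash
python3 -m creep '[[-0.027,-0.0215,0.015,0,0],[-0.0265,-0.0215,0.015,0,0],[0,0,0,0,0],[0,0,0,0,0]]'; python3 - <<'E'
from h import *
s=read_state();p=camera_params('wrist');im=read_camera('wrist')
np.savez('w1.npz',**p)
cv2.imwrite('pics/w1.png',im[:,:,::-1])
togo(.517,.27,.2,1.44)
yaw=-.13;c=np.array([.517,.27,.011])
X=[c+R.from_euler('z',yaw).apply(np.array(v)/1000) for v in [[50,0,66],[-50,0,66],[170,25,54],[170,-25,54]]]
print(proj(p,X).round(0))
for r in silhouettes('wrist','pull_hook')[:1]:
    print(r['confidence'],r['pixel'],cv2.boundingRect(r['region'].astype(np.uint8)))
E
```

```text
t: 2.7
tool_pos: [0.5163, 0.2701, 0.1982]
orientation: [-0.209, -3.132, 0.002]
force: [-0.1, 1.0, -0.0]
opening: 0.0932
t 2.75 pos [0.516  0.2714 0.1992] ang 1.4392 tilt [ 0.001 -0.    -1.   ] | twist -0.0008 shift [-0.0012 -0.0013 -0.0008] norm 0.002 F [-0.2  0.1  0.3] op 0.0926
[[321. 259.]
 [320. 140.]
 [347. 368.]
 [296. 368.]]
0.85 [320.3, 210.1] (285, 135, 70, 230)
```

View pics/w1.png

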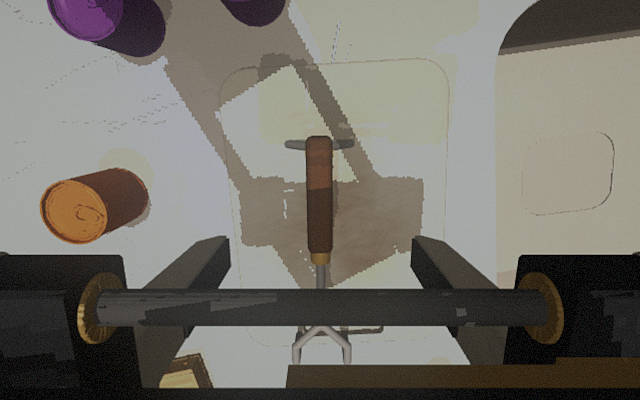

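The wrist view shows the grip between (319,137) and (320,253), centred between the jaws, so the yaw estimate holds and the grip's middle is about 4 mm nearer than I had. I'll descend and grip.

```bash
python3 -m creep '[[0.003,-0.001,0.036,0,0],[0,0,0.036,0,0],[0,0,0.036,0,0],[0,0,0.036,0,0],[0,0,0,0,0],[0,0,0,0,0],[0,0,0,0,0]]'; python3 - <<'E'
from h import *
togo(.513,.2705,.055,1.44)
E
```

```text
t: 3.38
tool_pos: [0.5139, 0.2727, 0.0583]
orientation: [0.202, 3.133, 0.002]
force: [-0.2, 0.2, 0.6]
opening: 0.0932
t 3.38 pos [0.5139 0.2727 0.0583] ang 1.4423 tilt [-0.002  0.002 -1.   ] | twist 0.0023 shift [ 0.0006 -0.0023  0.0033] norm 0.004 F [-0.2  0.2  0.6] op 0.0932
```

```bash
python3 -m creep '[[0,-0.002,0.002,0,60],[0,0,0,0,130],[0,0,0,0,220],[0,0,0,0,255],[0,0,0,0,255],[0,0,0,0,255],[0,0,0,0,255],[0,0,0,0,255],[0,0,0,0,255]]' 50; python3 - <<'E'
from h import *
togo(.513,.2705,.055,1.44)
E
```

```text
t: 4.13
tool_pos: [0.5126, 0.2693, 0.0535]
orientation: [-0.204, -3.135, 0.0]
force: [-1.5, -0.4, 0.8]
opening: 0.0378
t 4.13 pos [0.5126 0.2693 0.0535] ang 1.441 tilt [ 0. -0. -1.] | twist 0.001 shift [-0.0002  0.0013 -0.0015] norm 0.002 F [-1.5 -0.4  0.8] op 0.0378
```

```bash
python3 -m creep '[[0,0,0,0,255],[0,0,0,0,255],[0,0,0,0,255],[0,0,0,0,255]]'; python3 -m creep '[[0,0,-0.02,0,255],[0,0,-0.02,0,255],[0,0,-0.02,0,255],[0,0,0,0,255],[0,0,0,0,255]]'; python3 - <<'E'
from h import *
togo(.513,.2705,.055,1.44)
im=read_camera('scene')
cv2.imwrite("pics/g1.png",cv2.resize(im[80:260,170:470,::-1],(800,480),interpolation=cv2.INTER_CUBIC))
E
```

```text
t: 4.47
tool_pos: [0.5127, 0.2693, 0.0536]
orientation: [-0.204, -3.135, 0.0]
force: [-0.1, 0.3, 0.1]
opening: 0.0216
t: 4.88
tool_pos: [0.5136, 0.2697, 0.1145]
orientation: [0.204, 3.133, 0.002]
force: [-0.7, 1.2, -2.5]
opening: 0.0221
t 4.88 pos [0.5136 0.2697 0.1145] ang 1.441 tilt [-0.002  0.001 -1.   ] | twist 0.001 shift [0.0008 0.0006 0.0595] norm 0.06 F [-0.7  1.2 -2.5] op 0.0221
```

View pics/g1.png

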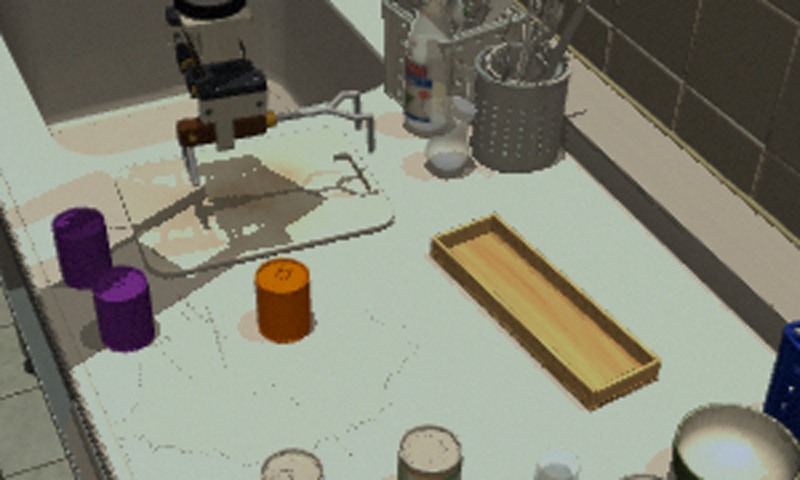

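```bash
python3 -m creep '[[0,0,-0.02,-0.12,255],[0,0,-0.02,-0.12,255],[0,0,0,0,255]]'; python3 - <<'E'
from h import *
togo(.56,-.0586,.155,1.681)
E
```

```text
t: 5.18
tool_pos: [0.5138, 0.2698, 0.1555]
orientation: [-0.182, 3.134, 0.001]
force: [0.6, -0.2, -0.5]
opening: 0.0217
t 5.18 pos [0.5138 0.2698 0.1555] ang 1.6869 tilt [-0.003  0.001 -1.   ] | twist 0.0059 shift [-9.800e-03 -3.315e-01  3.000e-04] norm 0.332 F [ 0.6 -0.2 -0.5] op 0.0217
```

```bash
python3 -m creep '[[-0.001,-0.0331,0,0,255],[-0.001,-0.0331,0,0,255],[-0.001,-0.0331,0,0,255],[-0.001,-0.0331,0,0,255],[-0.001,-0.0331,0,0,255],[-0.001,-0.0331,0,0,255],[-0.001,-0.0331,0,0,255],[-0.001,-0.0331,0,0,255],[-0.001,-0.0331,0,0,255],[-0.001,-0.0331,0,0,255],[0,0,0,0,255],[0,0,0,0,255]]'; python3 - <<'E'
from h import *
togo(.56,-.0586,.155,1.681)
for n in ['scene','top']:
    im=read_camera(n); p=camera_params(n)
    t=silhouettes(n,'tin_tray')
    if n=='top' and t:
        c=np.array([onz(p,q,.028) for q in cv2.boxPoints(cv2.minAreaRect(cv2.findNonZero(t[0]['region'].astype(np.uint8))))]); print(np.round(c,3),c.mean(0))
    a=im[100:280,170:470,::-1] if n=='scene' else im[100:280,200:500,::-1]
    cv2.imwrite(f"pics/g2{n}.png",cv2.resize(a,(800,480),interpolation=cv2.INTER_CUBIC))
E
```

```text
t: 6.18
tool_pos: [0.558, -0.0601, 0.1511]
orientation: [0.162, -3.135, -0.001]
force: [-0.7, 0.7, -1.3]
opening: 0.0218
t 6.18 pos [ 0.558  -0.0601  0.1511] ang 1.6741 tilt [ 0.003  0.001 -1.   ] | twist -0.0069 shift [-0.0021  0.0012 -0.0039] norm 0.005 F [-0.7  0.7 -1.3] op 0.0218
[[ 0.789  0.114  0.028]
 [ 0.82  -0.178  0.028]
 [ 0.723 -0.188  0.028]
 [ 0.692  0.103  0.028]] [ 0.75572094 -0.03740128  0.028     ]
```

View pics/g2scene.png

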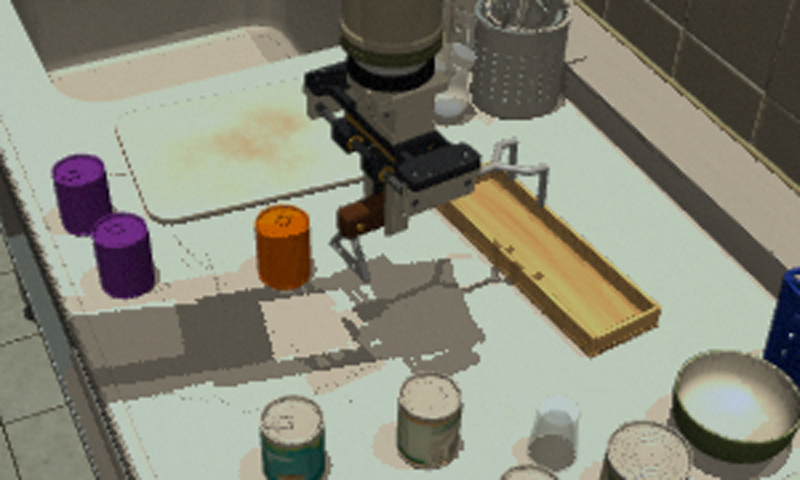

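View pics/g2top.png

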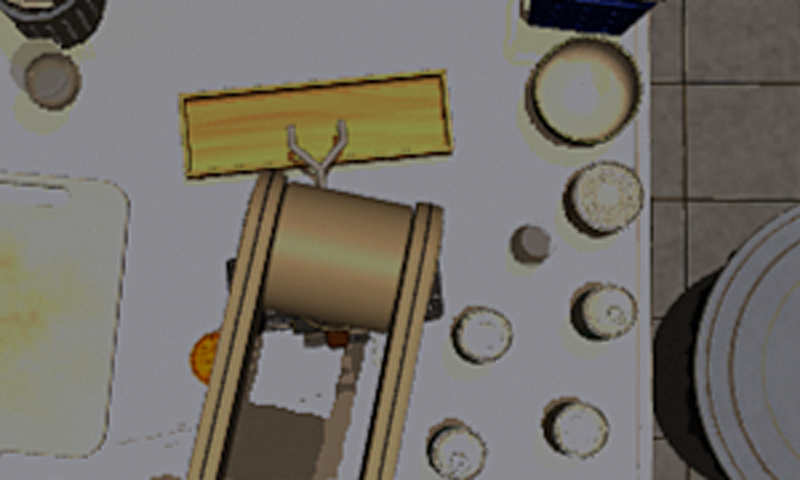

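```bash
python3 - <<'E'
from h import *
p=camera_params('top');
for q in [(309.1,148),(328.3,146.9)]: print(onz(p,q,.165))
togo(.562,-.0586,.054,1.681)
E
```

```text
[ 0.72214474 -0.0139441   0.165     ]
[ 0.72561601 -0.0636625   0.165     ]
t 6.38 pos [ 0.5585 -0.0573  0.1526] ang 1.6809 tilt [ 0.001  0.001 -1.   ] | twist -0.0001 shift [-0.0035 -0.0017  0.0986] norm 0.099 F [-0.3  0.9 -2.7] op 0.0217
```

Both prongs are 5 to 10 mm inside the near rim: the prong midpoint is at about (0.724, -0.039) and the rim's inner face at about x = 0.715. I'll go 6 mm further and descend.

```bash
python3 -m creep '[[-0.006,-0.001,0.02,0,255],[0,0,0.02,0,255],[0,0,0.02,0,255],[0,0,0.02,0,255],[0,0,0.019,0,255],[0,0,0,0,255],[0,0,0,0,255]]'; python3 - <<'E'
from h import *
togo(.562,-.0586,.054,1.681)
for n in ['scene','top']:
    im=read_camera(n)
    a=im[100:280,240:440,::-1] if n=='scene' else im[100:220,220:420,::-1]
    cv2.imwrite(f"pics/g3{n}.png",cv2.resize(a,None,fx=3.3,fy=3.3,interpolation=cv2.INTER_CUBIC))
E
```

```text
t: 6.97
tool_pos: [0.5639, -0.0576, 0.0535]
orientation: [0.174, -3.134, -0.001]
force: [0.4, -0.3, -1.4]
opening: 0.0218
t 6.97 pos [ 0.5639 -0.0576  0.0535] ang 1.682 tilt [ 0.003  0.001 -1.   ] | twist 0.001 shift [ 0.002  -0.0008 -0.0005] norm 0.002 F [ 0.4 -0.3 -1.4] op 0.0218
```

View pics/g3scene.png

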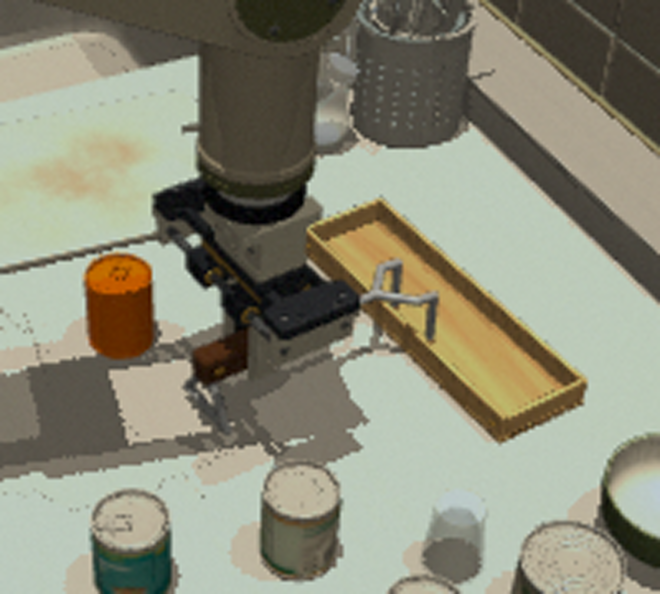

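View pics/g3top.png

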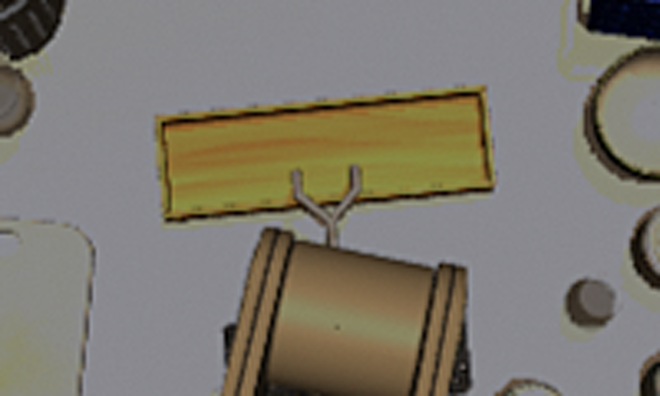

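Both prongs, at crop (297,190) and (356,185) in the top view, are behind the near rim. Now I'll drag.

```bash
python3 -m creep '[[0.006,0.0007,0,0,255],[0.006,0.0007,0,0,255],[0.008,0.0009,0,0,255],[0.008,0.0009,0,0,255],[0.008,0.0009,0,0,255],[0.008,0.0009,0,0,255],[0.008,0.0009,0,0,255],[0.008,0.0009,0,0,255],[0.008,0.0009,0,0,255],[0.008,0.0009,0,0,255]]'; python3 - <<'E'
from h import *
togo(.562,-.0586,.054,1.681)
for n in ['scene','top']:
    im=read_camera(n);p=camera_params(n)
    if n=='top':
        t=silhouettes(n,'tin_tray')
        c=np.array([onz(p,q,.028) for q in cv2.boxPoints(cv2.minAreaRect(cv2.findNonZero(t[0]['region'].astype(np.uint8))))]); print(np.round(c,3),c.mean(0))
    a=im[100:280,240:440,::-1] if n=='scene' else im[100:220,220:420,::-1]
    cv2.imwrite(f"pics/g4{n}.png",cv2.resize(a,None,fx=3.3,fy=3.3,interpolation=cv2.INTER_CUBIC))
E
```

```text
t: 7.9
tool_pos: [0.4884, -0.0588, 0.055]
orientation: [-0.173, 3.136, -0.0]
force: [4.1, 0.1, 0.9]
opening: 0.0212
t 7.9 pos [ 0.4884 -0.0588  0.055 ] ang 1.6809 tilt [-0.001 -0.    -1.   ] | twist -0.0001 shift [-0.0732 -0.0079  0.0011] norm 0.074 F [4.1 0.1 0.9] op 0.0212
[[ 0.721  0.112  0.028]
 [ 0.756 -0.175  0.028]
 [ 0.66  -0.186  0.028]
 [ 0.625  0.1    0.028]] [ 0.69058199 -0.03735269  0.028     ]
```

View pics/g4scene.png

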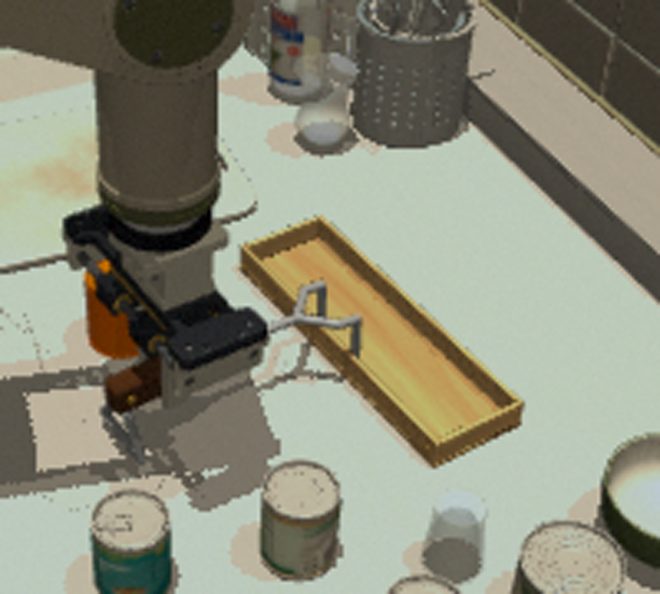

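```bash
python3 -m creep '[[0.008,0.0009,0,0,255],[0.008,0.0009,0,0,255],[0.008,0.0009,0,0,255],[0.008,0.0009,0,0,255],[0.008,0.0009,0,0,255],[0.008,0.0009,0,0,255],[0.008,0.0009,0,0,255],[0.008,0.0009,0,0,255],[0.008,0.0009,0,0,255],[0.006,0.0007,0,0,255],[0,0,0,0,255],[0,0,0,0,255]]'; python3 -m creep '[[0,0,0,0,255],[0,0,0,0,255],[0,0,0,0,255]]'; python3 - <<'E'
from h import *
togo(.562,-.0586,.054,1.681)
for n in ['scene','top']:
    im=read_camera(n);p=camera_params(n)
    if n=='top':
        t=silhouettes(n,'tin_tray')
        c=np.array([onz(p,q,.028) for q in cv2.boxPoints(cv2.minAreaRect(cv2.findNonZero(t[0]['region'].astype(np.uint8))))]); print(np.round(c,3),c.mean(0))
    a=im[100:280,200:400,::-1] if n=='scene' else im[100:220,220:420,::-1]
    cv2.imwrite(f"pics/g5{n}.png",cv2.resize(a,None,fx=3.3,fy=3.3,interpolation=cv2.INTER_CUBIC))
E
```

```text
t: 9.05
tool_pos: [0.4096, -0.0586, 0.0546]
orientation: [0.173, -3.136, 0.0]
force: [0.5, 0.6, -0.9]
opening: 0.0217
t: 9.3
tool_pos: [0.4102, -0.0586, 0.0546]
orientation: [0.173, -3.137, -0.0]
force: [-0.4, 0.4, -0.2]
opening: 0.0216
t 9.3 pos [ 0.4102 -0.0586  0.0546] ang 1.6811 tilt [ 0.  0. -1.] | twist 0.0001 shift [-0.1508 -0.0167  0.0005] norm 0.152 F [-0.4  0.4 -0.2] op 0.0216
[[ 0.644  0.111  0.028]
 [ 0.674 -0.178  0.028]
 [ 0.58  -0.187  0.028]
 [ 0.551  0.101  0.028]] [ 0.61233096 -0.03825964  0.028     ]
```

View pics/g5scene.png

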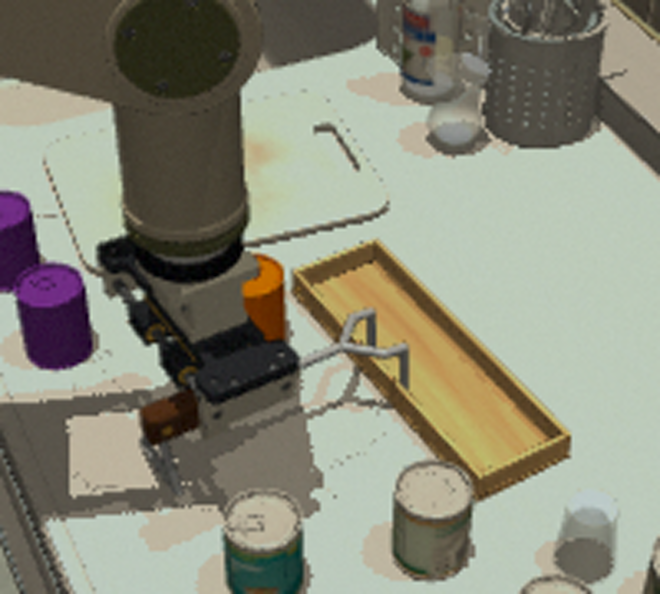

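View pics/g5top.png

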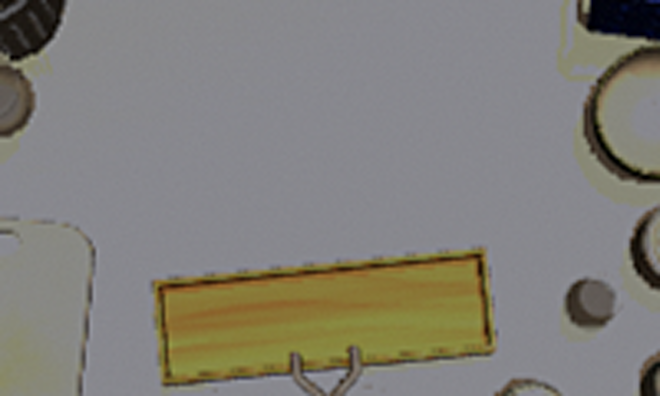

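The tray's middle is at x ≈ 0.612. I'll back the prongs off the rim, lift, and take the hook back to the board.

```bash
python3 -m creep '[[-0.006,0,0,0,255],[0,0,-0.02,0,255],[0,0,-0.025,0,255],[0,0,-0.03,0,255],[0,0,-0.03,0,255],[0,0,0,0.12,255],[0,0,0,0.12,255],[0,0,0,0,255]]'; python3 - <<'E'
from h import *
togo(.5127,.2693,.160,1.441)
E
```

```text
t: 10.12
tool_pos: [0.417, -0.058, 0.1605]
orientation: [0.213, 3.133, -0.0]
force: [-0.4, 0.4, -1.5]
opening: 0.0214
t 10.12 pos [ 0.417  -0.058   0.1605] ang 1.4352 tilt [-0.002 -0.    -1.   ] | twist -0.0058 shift [-0.0526  0.3369  0.0005] norm 0.341 F [-0.4  0.4 -1.5] op 0.0214
```

```bash
python3 -m creep '[[-0.0052,0.0336,0,0,255],[-0.0052,0.0336,0,0,255],[-0.0052,0.0336,0,0,255],[-0.0052,0.0336,0,0,255],[-0.0052,0.0336,0,0,255],[-0.0052,0.0336,0,0,255],[-0.0052,0.0336,0,0,255],[-0.0052,0.0336,0,0,255],[-0.0052,0.0336,0,0,255],[-0.0052,0.0336,0,0,255],[0,0,0,0,255],[0,0,0,0,255]]'; python3 - <<'E'
from h import *
togo(.5127,.2693,.0555,1.441)
for n in ['scene','top']:
    im=read_camera(n)
    a=im[60:220,170:390,::-1] if n=='scene' else im[100:280,150:450,::-1]
    cv2.imwrite(f"pics/g6{n}.png",cv2.resize(a,None,fx=2.6,fy=2.6,interpolation=cv2.INTER_CUBIC))
togo(.5127,.2693,.0555,1.441)
E
```

```text
t: 11.12
tool_pos: [0.5107, 0.2701, 0.1582]
orientation: [-0.194, -3.134, 0.001]
force: [0.2, -0.7, -2.2]
opening: 0.0216
t 11.12 pos [0.5107 0.2701 0.1582] ang 1.4475 tilt [ 0.002 -0.001 -1.   ] | twist 0.0065 shift [-0.0023 -0.0004  0.1027] norm 0.103 F [ 0.2 -0.7 -2.2] op 0.0216
t 11.22 pos [0.5107 0.2682 0.1587] ang 1.4437 tilt [ 0.001 -0.001 -1.   ] | twist 0.0027 shift [-0.002   0.0015  0.1031] norm 0.103 F [ 0.6  0.4 -0.8] op 0.0218
```

View pics/g6scene.png

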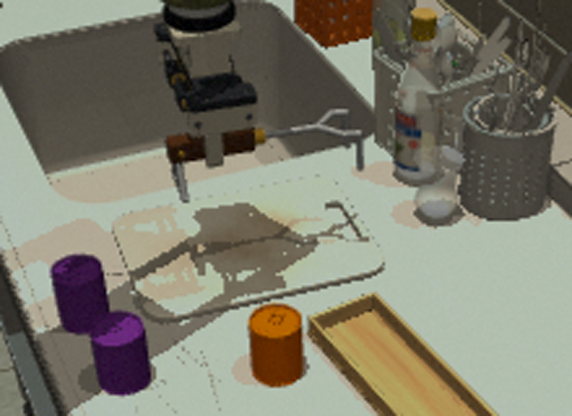

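```bash
python3 -m creep '[[-0.001,0.001,0.025,0,255],[0,0,0.025,0,255],[0,0,0.025,0,255],[0,0,0.02,0,255],[0,0,0.005,0,255],[0,0,0.002,0,255],[0,0,0,0,255],[0,0,0,0,255],[0,0,0,0,255]]'; python3 -m creep '[[0,0,0.001,0,255],[0,0,0,0,255],[0,0,0,0,255]]'
```

```text
t: 11.97
tool_pos: [0.5136, 0.2698, 0.0597]
orientation: [0.204, 3.132, 0.002]
force: [0.5, 0.9, -1.9]
opening: 0.0217
t: 12.22
tool_pos: [0.5125, 0.2696, 0.0572]
orientation: [0.203, 3.134, 0.001]
force: [0.4, -0.6, -1.1]
opening: 0.0216
```

```bash
python3 -m creep '[[0,0,0.0015,0,255],[0,0,0,0,255],[0,0,0,0,255]]'
```

```text
t: 12.47
tool_pos: [0.5121, 0.2694, 0.0549]
orientation: [-0.204, -3.135, 0.0]
force: [0.7, -0.8, -1.9]
opening: 0.0217
```

```bash
python3 -m creep '[[0,0,0.001,0,255],[0,0,0,0,255],[0,0,0,0,255],[0,0,0,0,255]]'; python3 -m creep '[[0,0,0.0005,0,255],[0,0,0,0,255],[0,0,0,0,255],[0,0,0,0,255]]'
```

```text
t: 12.8
tool_pos: [0.5122, 0.2694, 0.0541]
orientation: [-0.204, -3.135, 0.0]
force: [-0.3, -0.1, -1.1]
opening: 0.0219
t: 13.13
tool_pos: [0.5123, 0.2694, 0.0536]
orientation: [0.204, 3.135, -0.0]
force: [0.5, -0.1, -1.2]
opening: 0.0214
```

```bash
python3 -m creep '[[0,0,0.001,0,255],[0,0,0,0,255],[0,0,0,0,255]]';python3 -m creep '[[0,0,0,0,180],[0,0,0,0,120],[0,0,0,0,60],[0,0,0,0,30],[0,0,0,0,30],[0,0,0,0,30],[0,0,0,0,30],[0,0,0,0,30]]';python3 -m creep '[[0,0,-0.01,0,30],[0,0,-0.02,0,30],[0,0,-0.03,0,30],[0,0,-0.04,0,30],[0,0,-0.04,0,30]]'; python3 - <<'E'
from h import *
for n in ['scene','top']:
    im=read_camera(n)
    a=im[60:220,170:390,::-1] if n=='scene' else im[100:300,150:450,::-1]
    cv2.imwrite(f"pics/g7{n}.png",cv2.resize(a,None,fx=2.6,fy=2.6,interpolation=cv2.INTER_CUBIC))
togo(.5127,.2693,.0555,1.441)
E
```

```text
t: 13.38
tool_pos: [0.5124, 0.2695, 0.0535]
orientation: [0.204, 3.135, 0.0]
force: [-3.6, -0.5, 5.8]
opening: 0.0216
t: 14.05
tool_pos: [0.5123, 0.2694, 0.0526]
orientation: [-0.204, -3.135, 0.0]
force: [-0.7, -0.5, 0.4]
opening: 0.0691
t: 14.47
tool_pos: [0.5113, 0.269, 0.1939]
orientation: [-0.204, -3.133, 0.001]
force: [0.8, 0.6, 1.1]
opening: 0.0816
t 14.57 pos [0.5164 0.2712 0.2025] ang 1.4411 tilt [-0.012  0.007 -1.   ] | twist 0.0001 shift [ 0.0052 -0.0034  0.1469] norm 0.147 F [0.3 0.4 0.5] op 0.082
```

View pics/g7scene.png

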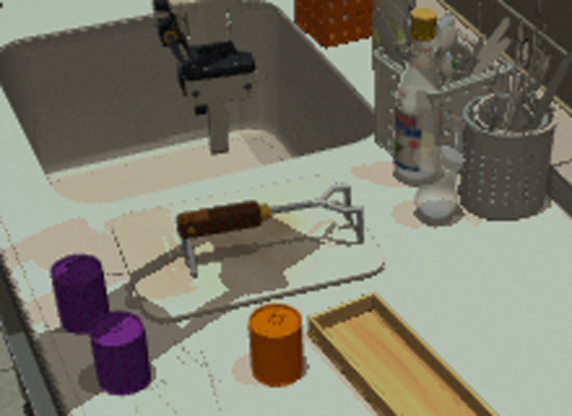

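View pics/g7top.png

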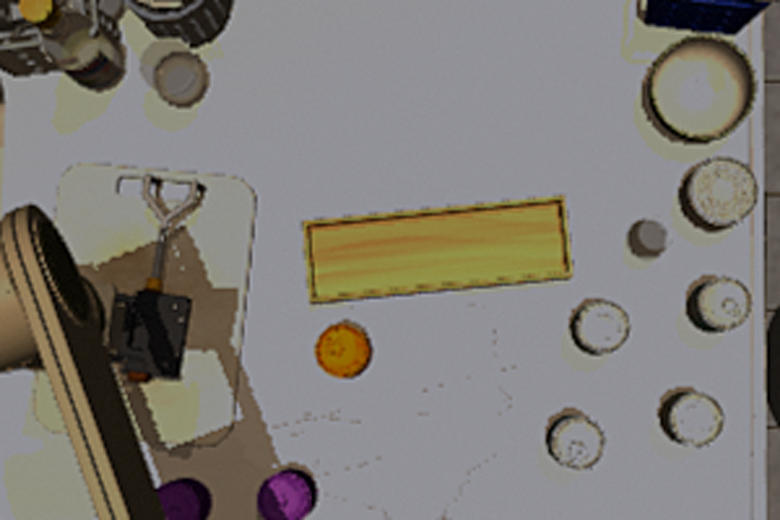

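The hook is standing upright on the board again, with its prongs at crop (150,180) and (203,190). Next the tins: I'll turn the jaws to 0.11 rad (across the tray) and move towards T1 while re-measuring.

```bash
python3 -m creep '[[0,0,0,0.12,40],[0,0,0,0.12,40],[0,0,0,0.12,40],[0,0,0,0.12,40],[0,0,0,0.12,40],[0,0,0,0.12,40],[0,0,0,0.12,40],[0,0,0,0.12,40],[0,0,0,0.12,40],[0,0,0,0.12,40],[0,0,0,0.12,40],[0,0,0,0,40]]'; python3 - <<'E'
from h import *
togo(.404,-.189,.2,.11)
E
sed -i 's/^for n,(p,im,s,t,hk)/print(read_state()["t"])\nfor n,(p,im,s,t,hk)/' m1.py; python3 m1.py
```

```text
t: 15.57
tool_pos: [0.5123, 0.2694, 0.193]
orientation: [2.09, 2.345, 0.0]
force: [-0.4, -0.1, -0.2]
opening: 0.0781
t 15.57 pos [0.5123 0.2694 0.193 ] ang 0.1152 tilt [ 0.  0. -1.] | twist 0.0052 shift [-0.4438 -0.1579 -0.0071] norm 0.471 F [-0.4 -0.1 -0.2] op 0.0781
T1 scene 0.92 [ 0.4028 -0.1893]
T1 top 0.83 [ 0.405 -0.189]
T1 [array([ 0.4039, -0.189 ]), array([ 0.3775, -0.2423, -0.002 ,  0.3956])]
T2 scene 0.86 [ 0.5253 -0.2165]
T2 top 0.79 [ 0.5276 -0.2136]
T2 [array([ 0.5265, -0.215 ]), array([ 0.1451, -0.6046,  0.4809,  0.3716])]
T3 scene 0.9 [ 0.4289 -0.3143]
T3 top 0.86 [ 0.4319 -0.3128]
T3 [array([ 0.4301, -0.3134]), array([ 0.3305, -0.494 ,  0.2143,  0.6283])]
T4 scene 0.92 [ 0.5505 -0.3441]
T4 top 0.79 [ 0.5539 -0.344 ]
T4 [array([ 0.5518, -0.344 ]), array([ 0.4816, -0.23  , -0.0017,  0.7615])]
15.9667
scene tray 0.9 [329.4 210.6]
top tray 0.69 [318.2 195.8]
[[ 0.6419  0.1113  0.028 ]
 [ 0.6747 -0.177   0.028 ]
 [ 0.5832 -0.1867  0.028 ]
 [ 0.5506  0.1003  0.028 ]] mid [ 0.6125951  -0.03801186  0.028     ]
```

```bash
python3 -m creep '[[-0.037,-0.0132,0,0,40],[-0.037,-0.0132,0,0,40],[-0.037,-0.0132,0,0,40],[-0.037,-0.0132,0,0,40],[-0.037,-0.0132,0,0,40],[-0.037,-0.0132,0,0,40],[-0.037,-0.0132,0,0,40],[-0.037,-0.0132,0,0,40],[-0.037,-0.0132,0,0,40],[-0.037,-0.0132,0,0,40],[-0.037,-0.0132,0,0,40],[-0.037,-0.0132,0,0,40]]'; python3 -m creep '[[0,0,0,0,40],[0,0,0,0,40],[0,0,0,0,40]]'; python3 - <<'E'
from h import *
p=camera_params('wrist');im=read_camera('wrist')
cv2.imwrite('pics/w2.png',im[:,:,::-1])
togo(.404,-.189,.047,.113)
print(proj(p,[[.404,-.189,.072],[.5265,-.215,.072]]))
for r in silhouettes('wrist','tin_a')[:4]: print(r['confidence'],r['pixel'],cv2.boundingRect(r['region'].astype(np.uint8)))
h=hullmask(p,cyl(.404,-.189)); print(cv2.boundingRect(h),cen(h))
E
```

```text
t: 16.97
tool_pos: [0.4079, -0.1923, 0.193]
orientation: [2.081, 2.352, 0.0]
force: [0.8, 0.0, -0.1]
opening: 0.0779
t: 17.22
tool_pos: [0.4086, -0.1902, 0.1926]
orientation: [-2.084, -2.351, -0.001]
force: [0.7, 0.5, 0.7]
opening: 0.0785
t 17.27 pos [ 0.4088 -0.1896  0.1925] ang 0.1218 tilt [ 0.001  0.    -1.   ] | twist 0.0088 shift [ 0.001  -0.0047  0.1455] norm 0.146 F [0.9 0.6 0.7] op 0.0782
[[314.39629497 199.5329724 ]
 [454.31749824 245.86082673]]
0.85 [428.6, 347.8] (407, 326, 40, 38)
0.58 [452.6, 230.9] (404, 196, 86, 78)
0.57 [327.4, 340.4] (299, 273, 61, 89)
0.56 [314.3, 193.2] (283, 156, 69, 77)
(279, 155, 72, 79) [314.68125855 194.96032832]
```

View pics/w2.png

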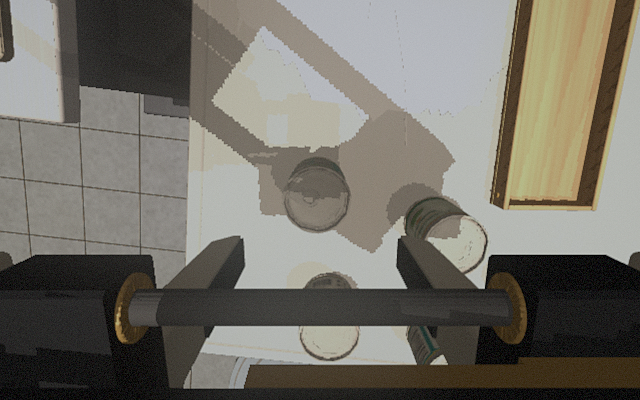

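The wrist picture matches the prediction, with T1 at (316,195), T2 at (450,235) and T3 at (330,320). I'll descend on T1.

```bash
python3 -m creep '[[0,-0.004,0.035,0,40],[0,0,0.035,0,40],[0,0,0.035,0,40],[0,0,0.035,0,40],[0,0,0.0055,0,40],[0,0,0,0,40],[0,0,0,0,40]]'; python3 - <<'E'
from h import *
togo(.404,-.189,.047,.113)
E
python3 -m creep '[[0,0,0,0,120],[0,0,0,0,200],[0,0,0,0,255],[0,0,0,0,255],[0,0,0,0,255],[0,0,0,0,255],[0,0,0,0,255],[0,0,0,0,255]]' 40;python3 - <<'E'
from h import *
togo(.404,-.189,.047,.113)
E
```

```text
t: 17.9
tool_pos: [0.4055, -0.1905, 0.0484]
orientation: [2.081, 2.353, 0.0]
force: [0.3, -0.5, 1.3]
opening: 0.0782
t 17.9 pos [ 0.4055 -0.1905  0.0484] ang 0.1228 tilt [-0.  0. -1.] | twist 0.0098 shift [ 0.0016 -0.0013  0.0014] norm 0.003 F [ 0.3 -0.5  1.3] op 0.0782
t: 18.57
tool_pos: [0.4056, -0.1916, 0.0486]
orientation: [2.082, 2.35, 0.001]
force: [-1.1, 1.1, 6.8]
opening: 0.0571
t 18.57 pos [ 0.4056 -0.1916  0.0486] ang 0.1208 tilt [-0.001  0.002 -1.   ] | twist 0.0078 shift [ 0.0028 -0.0013  0.0016] norm 0.003 F [-1.1  1.1  6.8] op 0.0571
```

T1 is held, opening 57 mm. I'll lift it and carry it to the leftmost slot.

```bash
python3 -m creep '[[0,0,-0.025,0,255],[0,0,-0.035,0,255],[0,0,-0.035,0,255],[0,0,-0.005,0,255],[0,0,0,0,255]]'; python3 - <<'E'
from h import *
togo(.6013,.0604,.15,.113)
E
```

```text
t: 18.98
tool_pos: [0.4065, -0.1922, 0.1504]
orientation: [2.079, 2.347, 0.002]
force: [0.6, -0.1, -2.0]
opening: 0.0567
t 18.98 pos [ 0.4065 -0.1922  0.1504] ang 0.1208 tilt [-0.004  0.005 -1.   ] | twist 0.0078 shift [0.229  0.222  0.0006] norm 0.319 F [ 0.6 -0.1 -2. ] op 0.0567
```

```bash
python3 -m creep '[[0.0254,0.0247,0,0.008,255],[0.0254,0.0247,0,0,255],[0.0254,0.0247,0,0,255],[0.0254,0.0247,0,0,255],[0.0254,0.0247,0,0,255],[0.0254,0.0247,0,0,255],[0.0254,0.0247,0,0,255],[0.0254,0.0247,0,0,255],[0.0254,0.0247,0,0,255],[0,0,0,0,255],[0,0,0,0,255]]'; python3 -m creep '[[0,0,0,0,255],[0,0,0,0,255],[0,0,0,0,255]]'; python3 - <<'E'
from h import *
togo(.6013,.0604,.055,.113)
for n in ['scene','top']:
    im=read_camera(n);p=camera_params(n)
    if n=='scene': cv2.imwrite(f"pics/p1{n}.png",cv2.resize(im[100:300,200:450,::-1],None,fx=3,fy=3,interpolation=cv2.INTER_CUBIC))
E
```

```text
t: 19.9
tool_pos: [0.5985, 0.0629, 0.1439]
orientation: [-2.087, -2.344, 0.005]
force: [-0.5, -0.8, -2.7]
opening: 0.0567
t: 20.15
tool_pos: [0.5988, 0.0603, 0.1466]
orientation: [-2.094, -2.342, 0.001]
force: [-0.7, 0.2, -1.4]
opening: 0.0571
t 20.15 pos [0.5988 0.0603 0.1466] ang 0.1116 tilt [-0.    -0.001 -1.   ] | twist -0.0014 shift [-0.0002  0.0026  0.0916] norm 0.092 F [-0.7  0.2 -1.4] op 0.0571
```

View pics/p1scene.png

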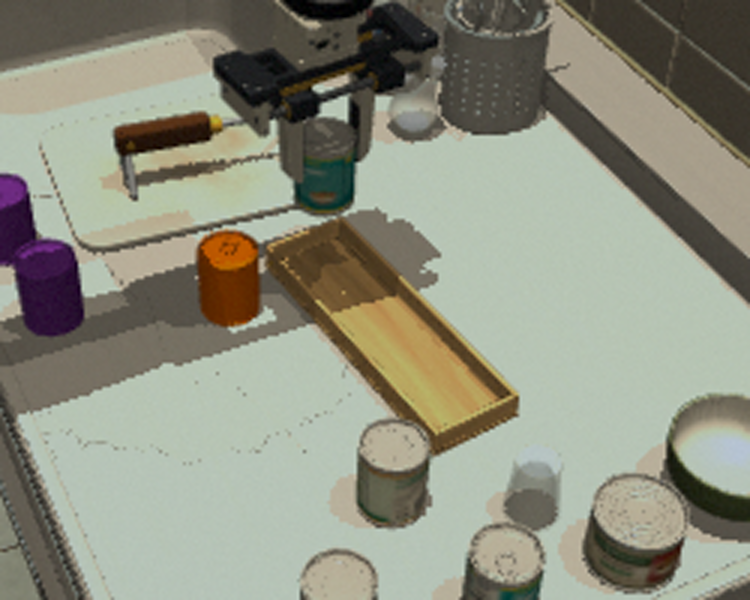

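```bash
python3 -m creep '[[0,0.0025,0.025,0,255],[0,0,0.025,0,255],[0,0,0.025,0,255],[0,0,0.013,0,255],[0,0,0,0,255],[0,0,0,0,255],[0,0,0,0,255]]'; python3 -m creep '[[0,0,0.002,0,255],[0,0,0,0,255],[0,0,0,0,255]]'; python3 - <<'E'
from h import *
togo(.6013,.0604,.054,.113)
E
```

```text
t: 20.83
tool_pos: [0.6032, 0.0616, 0.061]
orientation: [2.092, 2.342, 0.003]
force: [0.1, 0.1, -1.4]
opening: 0.057
t: 21.08
tool_pos: [0.6028, 0.0617, 0.0583]
orientation: [2.092, 2.342, 0.002]
force: [-0.0, 0.3, -1.3]
opening: 0.0567
t 21.08 pos [0.6028 0.0617 0.0583] ang 0.113 tilt [-0.     0.002 -1.   ] | twist 0.0 shift [-0.0012 -0.0016  0.0043] norm 0.005 F [-0.   0.3 -1.3] op 0.0567
```

```bash
python3 -m creep '[[-0.001,-0.0015,0.002,0,255],[0,0,0.001,0,255],[0,0,0,0,255],[0,0,0,0,255]]'; python3 -m creep '[[0,0,0.001,0,255],[0,0,0,0,255],[0,0,0,0,255]]';  python3 -m creep '[[0,0,0.0005,0,255],[0,0,0,0,255],[0,0,0,0,255]]'
```

```text
t: 21.42
tool_pos: [0.6004, 0.0605, 0.0539]
orientation: [-2.092, -2.343, 0.0]
force: [0.0, -0.4, -1.3]
opening: 0.0567
t: 21.67
tool_pos: [0.6007, 0.0606, 0.0537]
orientation: [2.092, 2.343, 0.0]
force: [-4.6, 0.1, 5.0]
opening: 0.0567
t: 21.92
tool_pos: [0.6007, 0.0606, 0.0537]
orientation: [2.092, 2.343, 0.0]
force: [-5.6, -1.5, 9.4]
opening: 0.0569
```

It's in contact at z = 0.0537, as expected. Release.

```bash
python3 -m creep '[[0,0,-0.0005,0,90],[0,0,0,0,65],[0,0,0,0,65],[0,0,0,0,65],[0,0,0,0,65]]'; python3 -m creep '[[0,0,-0.015,0,65],[0,0,-0.03,0,65],[0,0,-0.04,0,40],[0,0,-0.03,0,40],[0,0,0,0,40]]'; python3 - <<'E'
from h import *
togo(.5265,-.215,.165,.113)
E
```

```text
t: 22.33
tool_pos: [0.6006, 0.0605, 0.0529]
orientation: [-2.092, -2.343, 0.0]
force: [0.5, -0.0, -0.3]
opening: 0.0692
t: 22.75
tool_pos: [0.6049, 0.0607, 0.1767]
orientation: [2.086, 2.337, 0.013]
force: [1.2, 0.8, 0.5]
opening: 0.0781
t 22.75 pos [0.6049 0.0607 0.1767] ang 0.1131 tilt [-0.001  0.012 -1.   ] | twist 0.0001 shift [-0.265  -0.1091  0.0107] norm 0.287 F [1.2 0.8 0.5] op 0.0781
```

```bash
python3 -m creep '[[-0.0331,-0.0132,0.001,0,40],[-0.0331,-0.0132,0,0,40],[-0.0331,-0.0132,0,0,40],[-0.0331,-0.0132,0,0,40],[-0.0331,-0.0132,0,0,40],[-0.0331,-0.0132,0,0,40],[-0.0331,-0.0132,0,0,40],[-0.0331,-0.0132,0,0,40],[0,0,0,0,40],[0,0,0,0,40],[0,0,0,0,40]]'; cat > m2.py <<'E'
from h import *
import sys
tag=sys.argv[1]
cand=eval(sys.argv[2])  # list of (x,y,z0)
for n in ["scene","top"]:
    im=read_camera(n);p=camera_params(n);s=silhouettes(n,"tin_a")
    for (x,y,z0) in cand:
        m=hullmask(p,cyl(x,y,z0))>0
        if not s: continue
        b=max(s,key=lambda r:(r['region']&m).sum()/(r['region']|m).sum()); iou=(b['region']&m).sum()/(b['region']|m).sum()
        if iou>.4: print((x,y),n,'iou',round(iou,2),np.round(fitcyl([(p,b['region'])],x,y,z0)[0],4))
    if n=='top':
        for t in silhouettes(n,'tin_tray')[:1]:
            c=np.array([onz(p,q,.028) for q in cv2.boxPoints(cv2.minAreaRect(cv2.findNonZero(t['region'].astype(np.uint8))))]); print('tray',np.round(c[:,:2],3).tolist(),c.mean(0).round(4))
    cv2.imwrite(f"pics/{tag}{n}.png",cv2.resize(im[100:320,170:470,::-1],(780,572),interpolation=cv2.INTER_CUBIC))
E
python3 m2.py q1 '[(.6013,.0604,.005),(.5265,-.215,0),(.430,-.313,0),(.552,-.344,0)]'; python3 - <<'E'
from h import *
togo(.5265,-.215,.047,.113)
E
```

```text
t: 23.67
tool_pos: [0.5255, -0.2142, 0.1668]
orientation: [-2.093, -2.342, -0.001]
force: [0.5, 0.1, 0.6]
opening: 0.0785
(0.5265, -0.215) scene iou 0.93 [ 0.5258 -0.2168]
(0.43, -0.313) scene iou 0.91 [ 0.4298 -0.3134]
(0.552, -0.344) scene iou 0.92 [ 0.5521 -0.3445]
(0.6013, 0.0604) top iou 0.82 [0.5985 0.0631]
tray [[0.644, 0.112], [0.677, -0.177], [0.583, -0.187], [0.551, 0.101]] [ 0.6136 -0.0378  0.028 ]
t 23.92 pos [ 0.526  -0.2133  0.1671] ang 0.1148 tilt [ 0.  0. -1.] | twist 0.0018 shift [-0.0018  0.0003  0.1201] norm 0.12 F [ 1.1 -0.2 -0.4] op 0.0786
```

View pics/q1scene.png

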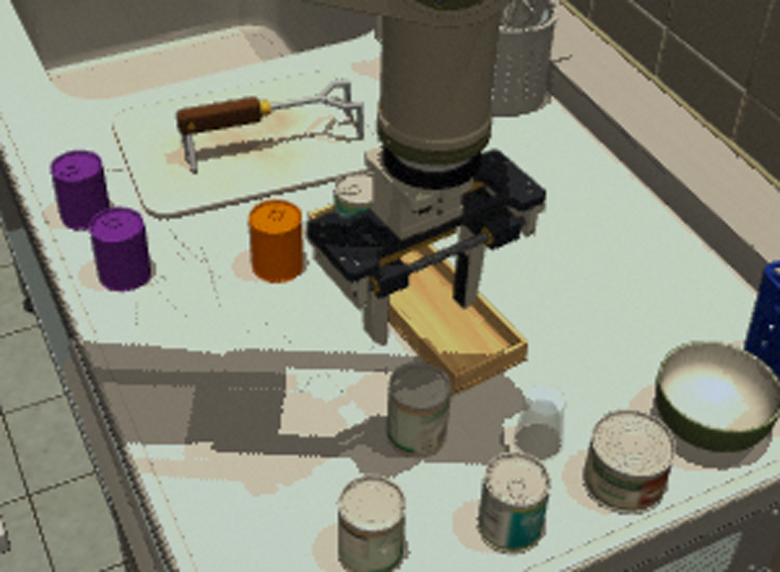

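View pics/q1top.png

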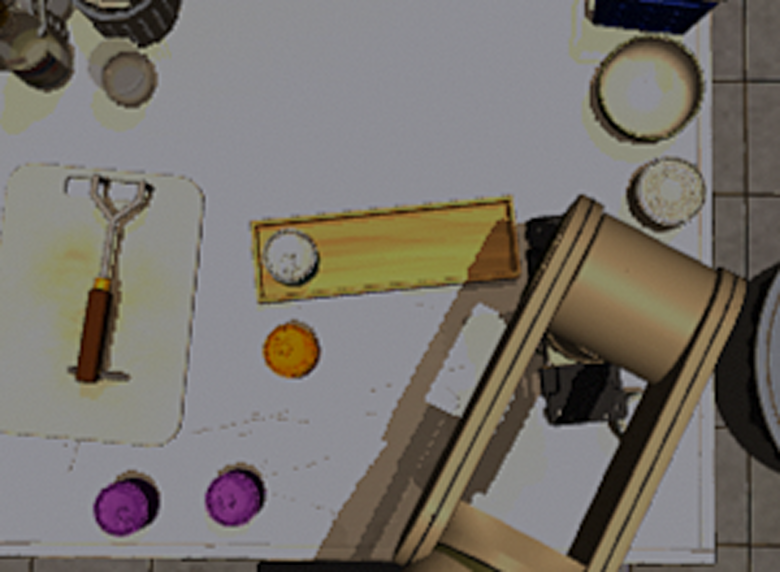

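T1 stands in the left end of the tray at (290,258) in the top crop. I'll descend on T2.

```bash
python3 -m creep '[[-0.001,0,0.03,0,40],[0,0,0.03,0,40],[0,0,0.03,0,40],[0,0,0.0265,0,40],[0,0,0,0,40],[0,0,0,0,40]]'; python3 -m creep '[[0,0,0,0,120],[0,0,0,0,200],[0,0,0,0,255],[0,0,0,0,255],[0,0,0,0,255],[0,0,0,0,255],[0,0,0,0,255],[0,0,0,0,255]]' 40;python3 - <<'E'
from h import *
togo(.5265,-.215,.047,.113)
E
```

```text
t: 24.42
tool_pos: [0.5245, -0.2141, 0.0493]
orientation: [-2.089, -2.342, 0.002]
force: [0.6, 0.5, 0.1]
opening: 0.0782
t: 25.08
tool_pos: [0.5272, -0.2161, 0.0527]
orientation: [2.09, 2.341, 0.002]
force: [0.1, 0.6, 7.3]
opening: 0.057
t 25.08 pos [ 0.5272 -0.2161  0.0527] ang 0.113 tilt [-0.002  0.003 -1.   ] | twist 0.0 shift [ 0.0012 -0.0006  0.0057] norm 0.006 F [0.1 0.6 7.3] op 0.057
```

```bash
python3 -m creep '[[0,0,-0.025,0,255],[0,0,-0.035,0,255],[0,0,-0.035,0,255],[0,0,-0.005,0,255],[0,0,0,0,255]]'; python3 - <<'E'
from h import *
togo(.6088,-.0052,.15,.113)
E
```

```text
t: 25.5
tool_pos: [0.5277, -0.2165, 0.1544]
orientation: [2.088, 2.338, 0.003]
force: [-0.7, 0.2, -2.7]
opening: 0.0568
t 25.5 pos [ 0.5277 -0.2165  0.1544] ang 0.1129 tilt [-0.004  0.005 -1.   ] | twist -0.0001 shift [0.2009 0.1044 0.0043] norm 0.226 F [-0.7  0.2 -2.7] op 0.0568
```

```bash
python3 -m creep '[[0.0287,0.015,0,0,255],[0.0287,0.015,0,0,255],[0.0287,0.015,0,0,255],[0.0287,0.015,0,0,255],[0.0287,0.015,0,0,255],[0.0287,0.015,0,0,255],[0.0287,0.0145,0,0,255],[0,0,0,0,255],[0,0,0,0,255],[0,0,0,0,255],[0,0,0,0,255]]'; python3 - <<'E'
from h import *
togo(.6088,-.0052,.06,.113)
E
```

```text
t: 26.42
tool_pos: [0.6059, -0.0051, 0.1493]
orientation: [-2.093, -2.341, 0.003]
force: [0.5, 0.7, -2.9]
opening: 0.0569
t 26.42 pos [ 0.6059 -0.0051  0.1493] ang 0.1121 tilt [-0.    -0.002 -1.   ] | twist -0.0009 shift [-0.0005  0.0031  0.0893] norm 0.089 F [ 0.5  0.7 -2.9] op 0.0569
```

```bash
python3 -m creep '[[0,0.0015,0.025,0,255],[0,0,0.025,0,255],[0,0,0.025,0,255],[0,0,0.012,0,255],[0,0,0,0,255],[0,0,0,0,255],[0,0,0,0,255]]'; python3 - <<'E'
from h import *
togo(.6088,-.0052,.058,.113)
E
```

```text
t: 27.0
tool_pos: [0.6094, -0.0045, 0.0654]
orientation: [2.092, 2.341, 0.002]
force: [0.9, -0.1, -0.6]
opening: 0.0569
t 27.0 pos [ 0.6094 -0.0045  0.0654] ang 0.1123 tilt [-0.     0.002 -1.   ] | twist -0.0007 shift [-0.0006 -0.0007  0.0074] norm 0.007 F [ 0.9 -0.1 -0.6] op 0.0569
```

```bash
python3 -m creep '[[0,0,0.003,0,255],[0,0,0.001,0,255],[0,0,0,0,255],[0,0,0,0,255]]'; python3 -m creep '[[0,0,0.001,0,255],[0,0,0,0,255],[0,0,0,0,255]]';  python3 -m creep '[[0,0,0.001,0,255],[0,0,0,0,255],[0,0,0,0,255]]'
```

```text
t: 27.33
tool_pos: [0.6086, -0.0038, 0.0602]
orientation: [2.092, 2.343, 0.001]
force: [0.0, 0.4, -2.5]
opening: 0.0566
t: 27.58
tool_pos: [0.6083, -0.0038, 0.0586]
orientation: [-2.092, -2.343, 0.0]
force: [0.6, 0.5, -1.7]
opening: 0.057
t: 27.83
tool_pos: [0.6085, -0.0039, 0.0578]
orientation: [2.092, 2.343, 0.0]
force: [-1.1, 0.2, -1.2]
opening: 0.0568
```

```bash
python3 -m creep '[[0,0,0.001,0,255],[0,0,0,0,255],[0,0,0,0,255]]'
```

```text
t: 28.08
tool_pos: [0.6085, -0.0038, 0.0577]
orientation: [2.092, 2.343, 0.0]
force: [-4.3, 0.7, 6.7]
opening: 0.0566
```

Contact. I'll release, then go to T3 (0.430, -0.313).

```bash
python3 -m creep '[[0,0,-0.0005,0,90],[0,0,0,0,65],[0,0,0,0,65],[0,0,0,0,65],[0,0,0,0,65]]'; python3 -m creep '[[0,0,-0.015,0,65],[0,0,-0.03,0,65],[0,0,-0.04,0,40],[0,0,-0.03,0,40],[0,0,0,0,40]]'; python3 - <<'E'
from h import *
togo(.430,-.3132,.165,.113)
E
```

```text
t: 28.5
tool_pos: [0.6083, -0.0039, 0.057]
orientation: [-2.093, -2.343, 0.0]
force: [0.3, 0.8, -0.5]
opening: 0.0691
t: 28.92
tool_pos: [0.6125, -0.0042, 0.1807]
orientation: [2.086, 2.336, 0.011]
force: [1.5, 0.2, 0.7]
opening: 0.0781
t 28.92 pos [ 0.6125 -0.0042  0.1807] ang 0.1131 tilt [-0.002  0.012 -1.   ] | twist 0.0001 shift [-0.2864 -0.2164  0.0139] norm 0.359 F [1.5 0.2 0.7] op 0.0781
```

```bash
python3 -m creep '[[-0.0286,-0.0214,0.001,0,40],[-0.0286,-0.0214,0.001,0,40],[-0.0286,-0.0214,0.001,0,40],[-0.0286,-0.0214,0.001,0,40],[-0.0286,-0.0214,0.001,0,40],[-0.0286,-0.0214,0.001,0,40],[-0.0286,-0.0214,0.001,0,40],[-0.0286,-0.0214,0.001,0,40],[-0.0286,-0.0214,0.001,0,40],[-0.0286,-0.0214,0.001,0,40],[0,0,0,0,40],[0,0,0,0,40]]'; python3 -m creep '[[0,0,0,0,40],[0,0,0,0,40]]'; python3 m2.py q2 '[(.6,.062,.005),(.6085,-.004,.005),(.430,-.313,0),(.552,-.344,0)]'; python3 - <<'E'
from h import *
togo(.430,-.3132,.047,.113)
E
```

```text
t: 29.92
tool_pos: [0.4269, -0.3136, 0.1618]
orientation: [-2.097, -2.339, 0.0]
force: [-0.2, 0.2, -0.4]
opening: 0.0784
t: 30.08
tool_pos: [0.4285, -0.3113, 0.162]
orientation: [-2.091, -2.344, -0.001]
force: [0.1, 1.0, 0.1]
opening: 0.0786
(0.552, -0.344) scene iou 0.92 [ 0.5514 -0.3451]
(0.6, 0.062) top iou 0.9 [0.5994 0.0647]
(0.6085, -0.004) top iou 0.89 [ 0.608  -0.0024]
(0.552, -0.344) top iou 0.77 [ 0.5558 -0.3444]
tray [[0.642, 0.112], [0.676, -0.179], [0.582, -0.189], [0.548, 0.1]] [ 0.612  -0.0389  0.028 ]
t 30.33 pos [ 0.4285 -0.3114  0.1622] ang 0.1145 tilt [-0.  0. -1.] | twist 0.0015 shift [-0.0019  0.0013  0.1152] norm 0.115 F [-0.2 -0.2 -0.2] op 0.0785
```

View pics/q2scene.png

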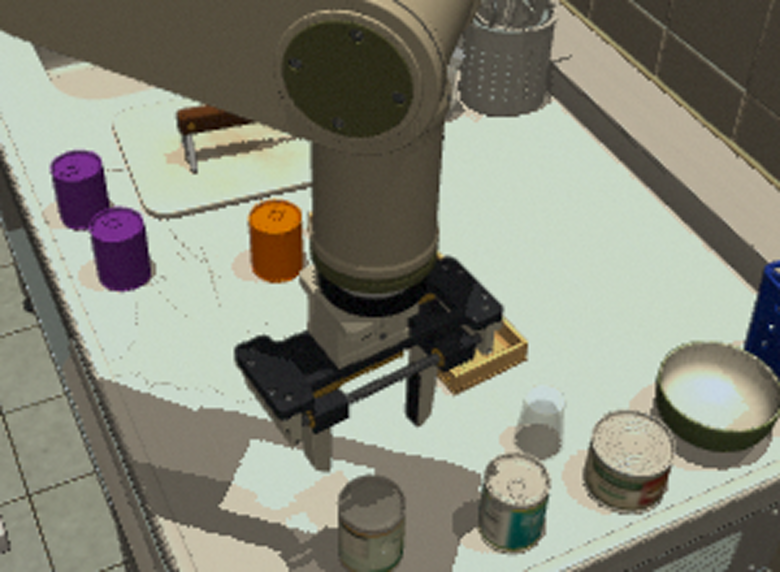

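View pics/q2top.png

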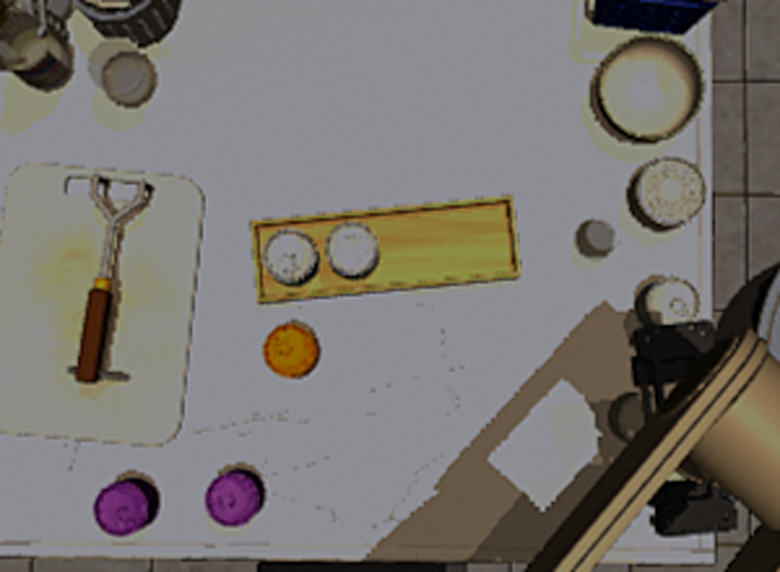

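T1 and T2 stand side by side in the tray, and T3 is where I measured it, directly under the gripper. I'll descend.

```bash
python3 -m creep '[[-0.0018,0.001,0.03,0,40],[0,0,0.03,0,40],[0,0,0.03,0,40],[0,0,0.0215,0,40],[0,0,0,0,40],[0,0,0,0,40]]'; python3 -m creep '[[0,0,0,0,120],[0,0,0,0,200],[0,0,0,0,255],[0,0,0,0,255],[0,0,0,0,255],[0,0,0,0,255],[0,0,0,0,255],[0,0,0,0,255]]' 40;python3 - <<'E'
from h import *
togo(.430,-.3132,.047,.113)
E
```

```text
t: 30.83
tool_pos: [0.4284, -0.3127, 0.0497]
orientation: [-2.09, -2.342, 0.0]
force: [-0.5, -0.1, 0.7]
opening: 0.0786
t: 31.5
tool_pos: [0.4304, -0.3148, 0.0525]
orientation: [2.09, 2.341, 0.0]
force: [1.9, 1.2, 7.5]
opening: 0.0568
t 31.5 pos [ 0.4304 -0.3148  0.0525] ang 0.113 tilt [-0.002  0.002 -1.   ] | twist 0.0 shift [ 0.0016 -0.0003  0.0055] norm 0.006 F [1.9 1.2 7.5] op 0.0568
```

```bash
python3 -m creep '[[0,0,-0.025,0,255],[0,0,-0.035,0,255],[0,0,-0.035,0,255],[0,0,-0.005,0,255],[0,0,0,0,255]]'; python3 - <<'E'
from h import *
togo(.6158,-.0697,.15,.113)
E
```

```text
t: 31.92
tool_pos: [0.4308, -0.3154, 0.1541]
orientation: [2.088, 2.339, -0.0]
force: [-0.4, -0.4, -2.9]
opening: 0.0566
t 31.92 pos [ 0.4308 -0.3154  0.1541] ang 0.113 tilt [-0.005  0.004 -1.   ] | twist -0.0 shift [0.2233 0.2115 0.0039] norm 0.308 F [-0.4 -0.4 -2.9] op 0.0566
```

```bash
python3 -m creep '[[0.0248,0.0234,0,0,255],[0.0248,0.0234,0,0,255],[0.0248,0.0234,0,0,255],[0.0248,0.0234,0,0,255],[0.0248,0.0234,0,0,255],[0.0248,0.0234,0,0,255],[0.0248,0.0234,0,0,255],[0.0248,0.0234,0,0,255],[0.0248,0.0234,0,0,255],[0,0,0,0,255],[0,0,0,0,255],[0,0,0,0,255]]'; python3 -m creep '[[0,0,0,0,255],[0,0,0,0,255]]'; python3 - <<'E'
from h import *
togo(.6158,-.0697,.065,.113)
E
```

```text
t: 32.92
tool_pos: [0.6118, -0.0683, 0.1483]
orientation: [-2.09, -2.342, 0.004]
force: [-0.2, -0.5, -2.2]
opening: 0.057
t: 33.08
tool_pos: [0.6123, -0.0694, 0.1499]
orientation: [-2.094, -2.341, 0.001]
force: [-0.2, 0.1, -2.1]
opening: 0.0567
t 33.08 pos [ 0.6123 -0.0694  0.1499] ang 0.1115 tilt [ 0.    -0.001 -1.   ] | twist -0.0015 shift [-0.0007  0.0035  0.0849] norm 0.085 F [-0.2  0.1 -2.1] op 0.0567
```

```bash
python3 -m creep '[[-0.0005,0.003,0.025,0,255],[0,0,0.025,0,255],[0,0,0.025,0,255],[0,0,0.012,0,255],[0,0,0.004,0,255],[0,0,0,0,255],[0,0,0,0,255],[0,0,0,0,255]]'; python3 - <<'E'
from h import *
togo(.6158,-.0697,.058,.113)
E
```

```text
t: 33.75
tool_pos: [0.6172, -0.069, 0.0611]
orientation: [2.092, 2.341, 0.002]
force: [0.1, 0.2, -2.0]
opening: 0.0568
t 33.75 pos [ 0.6172 -0.069   0.0611] ang 0.1126 tilt [-0.001  0.002 -1.   ] | twist -0.0004 shift [-0.0006 -0.0015  0.0031] norm 0.004 F [ 0.1  0.2 -2. ] op 0.0568
```

```bash
python3 -m creep '[[0,-0.001,0.0015,0,255],[0,0,0,0,255],[0,0,0,0,255]]'; python3 -m creep '[[0,0,0.001,0,255],[0,0,0,0,255],[0,0,0,0,255]]'
```

```text
t: 34.0
tool_pos: [0.6155, -0.0687, 0.0585]
orientation: [2.092, 2.343, 0.0]
force: [-0.2, 0.2, -2.7]
opening: 0.0569
t: 34.25
tool_pos: [0.6156, -0.0686, 0.0575]
orientation: [2.092, 2.343, 0.001]
force: [0.4, 0.3, 0.9]
opening: 0.0569
```

```bash
python3 -m creep '[[0,0,0.001,0,255],[0,0,0,0,255],[0,0,0,0,255]]'
```

```text
t: 34.5
tool_pos: [0.6156, -0.0686, 0.0574]
orientation: [2.092, 2.343, 0.0]
force: [-2.9, 1.3, 7.3]
opening: 0.057
```

Contact. I'll release and go to T4 (0.552, -0.3445).

```bash
python3 -m creep '[[0,0,-0.0005,0,90],[0,0,0,0,65],[0,0,0,0,65],[0,0,0,0,65],[0,0,0,0,65]]'; python3 -m creep '[[0,0,-0.015,0,65],[0,0,-0.03,0,65],[0,0,-0.04,0,50],[0,0,-0.03,0,50],[0,0,0,0,50]]'; python3 - <<'E'
from h import *
togo(.552,-.3445,.165,.113)
E
```

```text
t: 34.92
tool_pos: [0.6152, -0.0686, 0.0565]
orientation: [-2.092, -2.343, 0.0]
force: [-0.7, 0.5, -0.1]
opening: 0.0693
t: 35.33
tool_pos: [0.6194, -0.0694, 0.1803]
orientation: [2.086, 2.336, 0.01]
force: [0.5, 0.5, 1.0]
opening: 0.0743
t 35.33 pos [ 0.6194 -0.0694  0.1803] ang 0.113 tilt [-0.004  0.012 -1.   ] | twist -0.0 shift [-0.2657 -0.0982  0.0152] norm 0.284 F [0.5 0.5 1. ] op 0.0743
```

```bash
python3 -m creep '[[-0.0332,-0.0118,0.001,0,50],[-0.0332,-0.0118,0.001,0,50],[-0.0332,-0.0118,0.001,0,50],[-0.0332,-0.0118,0.001,0,50],[-0.0332,-0.0118,0.001,0,50],[-0.0332,-0.0118,0.001,0,50],[-0.0332,-0.0118,0.001,0,50],[-0.0332,-0.0118,0.001,0,50],[0,0,0,0,50],[0,0,0,0,50],[0,0,0,0,50],[0,0,0,0,50]]'; python3 m2.py q3 '[(.6,.062,.005),(.6085,-.004,.005),(.6158,-.069,.005),(.552,-.344,0)]'; python3 - <<'E'
from h import *
togo(.552,-.3445,.049,.113)
p=camera_params('wrist');cv2.imwrite('pics/w3.png',read_camera('wrist')[:,:,::-1]); print(cv2.boundingRect(hullmask(p,cyl(.552,-.3445))),proj(p,[.552,-.3445,.072]))
E
```

```text
t: 36.33
tool_pos: [0.5518, -0.3419, 0.1634]
orientation: [-2.091, -2.344, -0.001]
force: [0.1, 0.7, 1.0]
opening: 0.0746
(0.6, 0.062) scene iou 0.68 [0.5971 0.0716]
(0.6085, -0.004) scene iou 0.65 [0.6015 0.0012]
(0.6158, -0.069) scene iou 0.79 [ 0.6151 -0.0624]
(0.552, -0.344) scene iou 0.95 [ 0.552  -0.3443]
(0.6, 0.062) top iou 0.9 [0.6   0.064]
(0.6085, -0.004) top iou 0.89 [ 0.6083 -0.002 ]
(0.6158, -0.069) top iou 0.87 [ 0.6145 -0.0668]
tray [[0.644, 0.114], [0.676, -0.179], [0.581, -0.189], [0.55, 0.103]] [ 0.6128 -0.0378  0.028 ]
t 36.58 pos [ 0.5519 -0.3422  0.1638] ang 0.1144 tilt [-0.  0. -1.] | twist 0.0014 shift [-0.0023 -0.0002  0.1148] norm 0.115 F [ 0.1 -1.2  0.1] op 0.0749
(280, 162, 80, 89) [[319.48242966 213.71188911]]
```

View pics/w3.png

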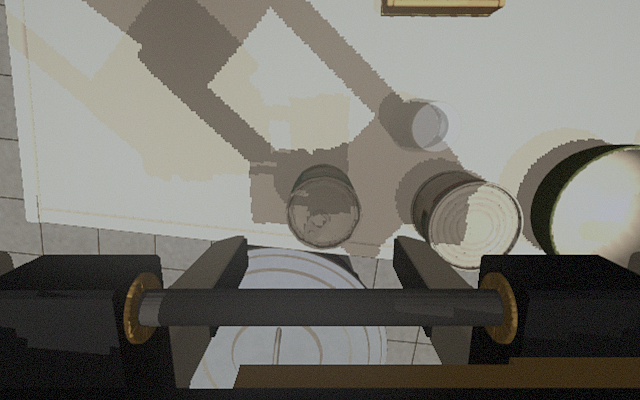

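View pics/q3top.png

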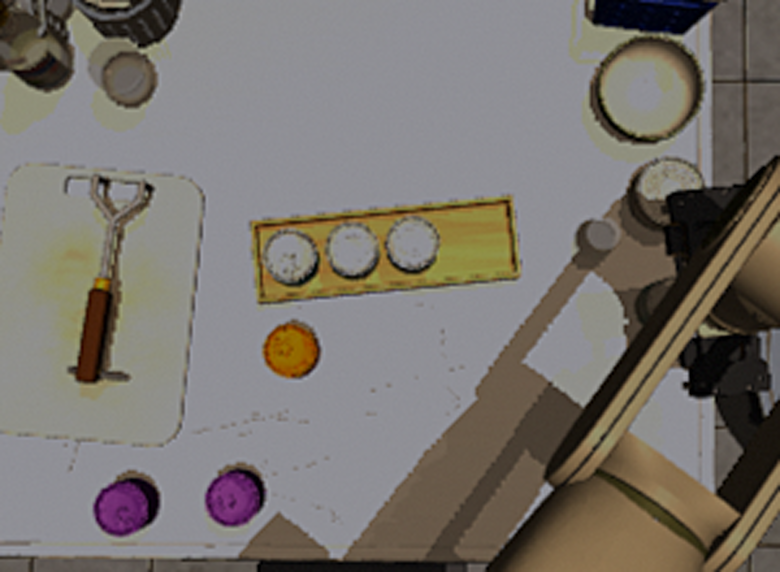

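View pics/q3scene.png

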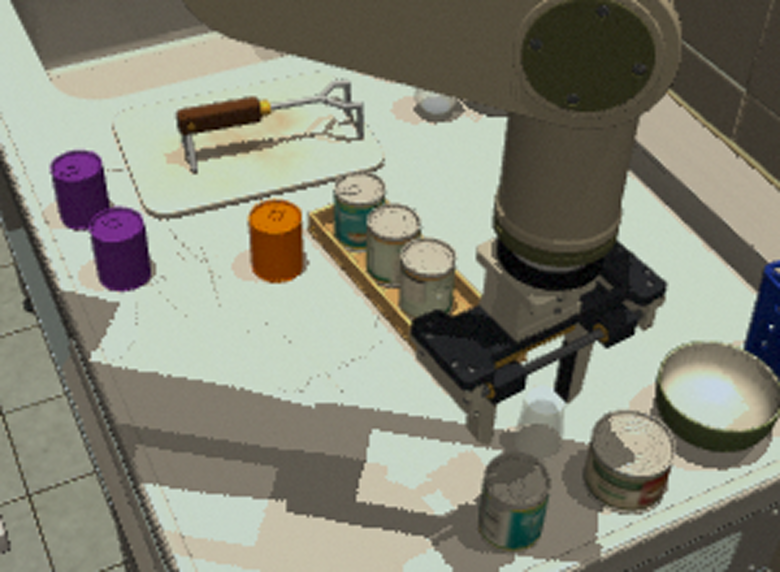

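Three tins are in the row, at top crop (291,258), (352,250) and (412,244). T4 is directly below the jaws at wrist pixel (324,213). I'll descend, staying clear of the wide tin, whose left edge is at wrist column 412.

```bash
python3 -m creep '[[-0.002,0.001,0.03,0,50],[0,0,0.03,0,50],[0,0,0.03,0,50],[0,0,0.0225,0,50],[0,0,0,0,50],[0,0,0,0,50]]'; python3 -m creep '[[0,0,0,0,120],[0,0,0,0,200],[0,0,0,0,255],[0,0,0,0,255],[0,0,0,0,255],[0,0,0,0,255],[0,0,0,0,255],[0,0,0,0,255]]' 40;python3 -m creep '[[0,0,-0.025,0,255],[0,0,-0.035,0,255],[0,0,-0.035,0,255],[0,0,-0.005,0,255],[0,0,0,0,255]]'; python3 - <<'E'
from h import *
togo(.6225,-.1340,.15,.113)
E
```

```text
t: 37.13
tool_pos: [0.5516, -0.3439, 0.0498]
orientation: [-2.09, -2.341, 0.0]
force: [0.3, -0.3, 0.3]
opening: 0.0748
t: 37.8
tool_pos: [0.5541, -0.346, 0.0537]
orientation: [2.09, 2.34, 0.001]
force: [-0.4, 1.8, 6.2]
opening: 0.0569
t: 38.22
tool_pos: [0.5547, -0.3466, 0.1557]
orientation: [2.087, 2.338, 0.001]
force: [0.3, -0.5, -2.2]
opening: 0.0568
t 38.22 pos [ 0.5547 -0.3466  0.1557] ang 0.113 tilt [-0.005  0.006 -1.   ] | twist -0.0 shift [0.2036 0.0913 0.0051] norm 0.223 F [ 0.3 -0.5 -2.2] op 0.0568
```

```bash
python3 -m creep '[[0.029,0.0133,0,0,255],[0.029,0.0133,0,0,255],[0.029,0.0133,0,0,255],[0.029,0.0133,0,0,255],[0.029,0.0133,0,0,255],[0.029,0.0133,0,0,255],[0.029,0.0133,0,0,255],[0,0,0,0,255],[0,0,0,0,255],[0,0,0,0,255],[0,0,0,0,255],[0,0,0,0,255]]'; python3 - <<'E'
from h import *
togo(.623,-.1340,.065,.113)
E
```

```text
t: 39.22
tool_pos: [0.6216, -0.1341, 0.1505]
orientation: [-2.094, -2.341, 0.001]
force: [-0.3, -0.6, -2.1]
opening: 0.0566
t 39.22 pos [ 0.6216 -0.1341  0.1505] ang 0.1114 tilt [ 0.    -0.001 -1.   ] | twist -0.0016 shift [-0.0001  0.0015  0.0855] norm 0.085 F [-0.3 -0.6 -2.1] op 0.0566
```

```bash
python3 -m creep '[[0,0.001,0.025,0,255],[0,0,0.025,0,255],[0,0,0.025,0,255],[0,0,0.012,0,255],[0,0,0.004,0,255],[0,0,0,0,255],[0,0,0,0,255],[0,0,0,0,255]]'; python3 - <<'E'
from h import *
togo(.623,-.1340,.0585,.113)
E
```

```text
t: 39.88
tool_pos: [0.6239, -0.1334, 0.0611]
orientation: [2.092, 2.342, 0.001]
force: [-0.2, 1.1, -3.3]
opening: 0.0566
t 39.88 pos [ 0.6239 -0.1334  0.0611] ang 0.1124 tilt [-0.001  0.001 -1.   ] | twist -0.0006 shift [-0.0005 -0.001   0.0026] norm 0.003 F [-0.2  1.1 -3.3] op 0.0566
```

```bash
python3 -m creep '[[0,-0.0005,0.001,0,255],[0,0,0,0,255],[0,0,0,0,255]]'; python3 -m creep '[[0,0,0.001,0,255],[0,0,0,0,255],[0,0,0,0,255]]'
```

```text
t: 40.13
tool_pos: [0.6229, -0.1329, 0.0594]
orientation: [2.092, 2.343, 0.0]
force: [-0.2, 0.1, -2.1]
opening: 0.0568
t: 40.38
tool_pos: [0.623, -0.1328, 0.0583]
orientation: [2.092, 2.343, 0.0]
force: [0.6, -0.4, -0.0]
opening: 0.0568
```

```bash
python3 -m creep '[[0,0,0.0008,0,255],[0,0,0,0,255],[0,0,0,0,255]]'; python3 -m creep '[[0,0,-0.0003,0,90],[0,0,0,0,65],[0,0,0,0,65],[0,0,0,0,65],[0,0,0,0,65]]'; python3 -m creep '[[0,0,-0.015,0,65],[0,0,-0.03,0,65],[0,0,-0.04,0,50],[0,0,-0.03,0,50],[0,0,0,0,50]]'; python3 - <<'E'
from h import *
togo(.40,-.134,.19,.113)
E
```

```text
t: 40.63
tool_pos: [0.6231, -0.1329, 0.0583]
orientation: [2.092, 2.343, 0.0]
force: [-2.6, 0.4, 5.2]
opening: 0.0567
t: 41.05
tool_pos: [0.6227, -0.1327, 0.0574]
orientation: [-2.092, -2.343, 0.0]
force: [0.4, 0.7, -0.5]
opening: 0.0692
t: 41.47
tool_pos: [0.6268, -0.1339, 0.1816]
orientation: [2.085, 2.335, 0.008]
force: [1.0, -0.5, 1.7]
opening: 0.0746
t 41.47 pos [ 0.6268 -0.1339  0.1816] ang 0.1131 tilt [-0.005  0.011 -1.   ] | twist 0.0001 shift [ 0.0254 -0.2252 -0.0111] norm 0.227 F [ 1.  -0.5  1.7] op 0.0746
```

```bash
python3 -m creep '[[-0.012,-0.03,-0.01,0,50],[-0.012,-0.03,-0.01,0,50],[-0.012,-0.03,-0.01,0,50],[-0.012,-0.03,-0.01,0,50],[-0.012,-0.03,-0.01,0,50],[-0.012,-0.03,-0.01,0,50],[-0.012,-0.02,0,0,50],[0,0,0,0,50],[0,0,0,0,50],[0,0,0,0,50],[0,0,0,0,50],[0,0,0,0,50]]'; python3 m2.py q4 '[(.6,.062,.005),(.6085,-.004,.005),(.6158,-.069,.005),(.623,-.133,0.005)]'
```

```text
t: 42.47
tool_pos: [0.4341, -0.2381, 0.2322]
orientation: [-2.09, -2.344, -0.0]
force: [-0.6, -0.9, -0.6]
opening: 0.0748
(0.6158, -0.069) scene iou 0.69 [ 0.6107 -0.0625]
(0.623, -0.133) scene iou 0.86 [ 0.6223 -0.1299]
(0.6, 0.062) top iou 0.82 [0.599  0.0625]
(0.6085, -0.004) top iou 0.84 [ 0.6077 -0.0014]
(0.6158, -0.069) top iou 0.82 [ 0.6149 -0.0673]
(0.623, -0.133) top iou 0.82 [ 0.6241 -0.1302]
tray [[0.642, 0.111], [0.674, -0.178], [0.58, -0.187], [0.548, 0.1]] [ 0.6112 -0.0383  0.028 ]
```

View pics/q4top.png

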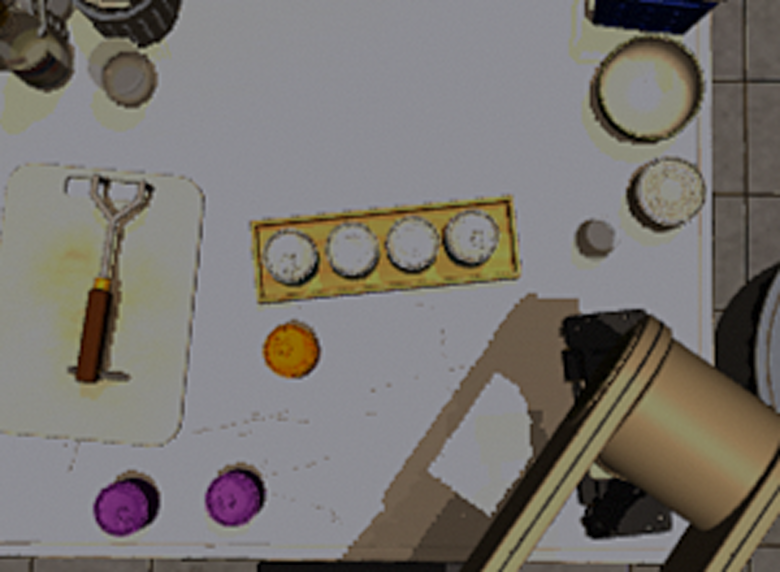

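View pics/q4scene.png

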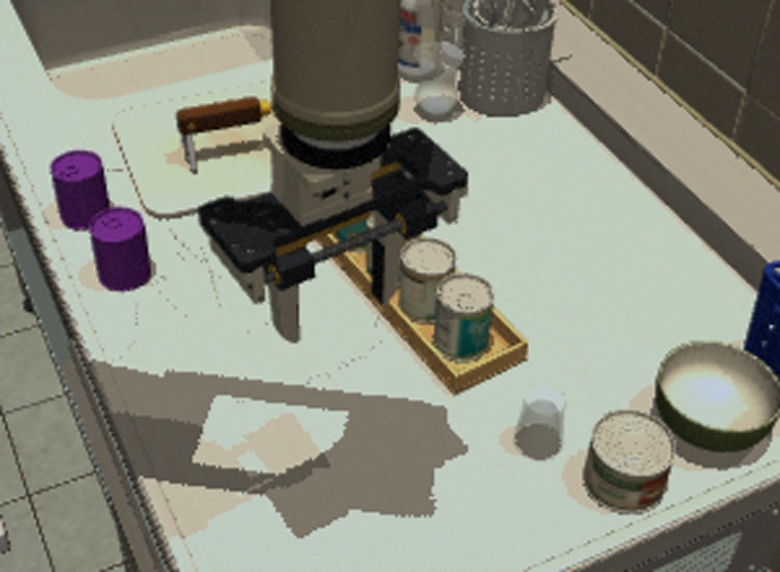

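All four tins stand in one row in the tray, at top crop (291,258), (352,250), (412,244) and (470,238). The hook is upright on the board, and the glass and wide tin are where they were. Nothing is touching the robot, so I'll hand in.

```bash
python3 -c "
from plant import *
print(close_job(), read_state()['t'])"
```

```text
the job is handed in; nothing more can be done
the job is handed in; nothing more can be done
```

The job is done and handed in after about 43 s of robot time. I dragged the tray in with the hook, stood the hook back upright on the board, and set all four narrow tins (two teal, two white and green) upright in the tray in one row.

**Tray:** its middle is at about x = 0.611 m, y = -0.038 m. It sits flat, turned about 0.11 rad, as it was at the start.

**Tins:** their centres are 64 to 67 mm apart, which leaves gaps of 6 to 9 mm. They are within a few millimetres of the tray's long middle line.

**Bystanders:** the wide tin, glass, orange tin and purple tins looked unmoved in the last pictures. I judged the wide tin and glass by eye and did not measure them again.

**Disagreements and limits:**
- The scene camera's tin positions differed from the top camera's by up to about 7 mm, because the tins and gripper partly hid one another. I relied on the top view and the arm's own positions at release.
- Three of the four tins ended up gripped 3 to 4 mm higher than planned. I allowed for this by lowering each one until it touched the tray floor.
- In the last scene picture the gripper hid the left two tins and the hook's prongs. I confirmed those from the last top picture and earlier scene pictures.
- I noticed no knock to the tray or tins and no slackening of the grip.

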